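# File the pattern templates

## Task

Swing up the orange flap of the grey file box and take every plywood pattern template out of its deep narrow bin, raising its tab end first so that it tilts out from under the hood; stand each one upright, fully down, in a slot of its own in the aluminium rack. When all are racked, swing the flap fully shut again, and leave the thread spools and the shears where they are.

Things in the scene. Friction and masses are not known exactly. Their poses are not given: they have to be found in the camera images.
- filebox: Grey plastic file box, fixed: base 186 (x) x 230 (y) x 4 mm with four deep narrow bins at y = +87, +29, -29, -87 mm. Each bin is 160 long (x = -80 to +80) and 14 wide inside, walls 5 mm; floor z = 4, side walls up to z = 60, near wall (x = -80) up to z = 45. Origin: centre of the underside; -x faces the robot (yaw within 0.2), z up. Templates start in bins, tab at -x.
- hood_edge (a point): Middle of the front edge of the hood that covers the far 45 mm of each bin (file box x = +35 to +80, underside z = 88, top z = 93, all 230 mm wide). It stops a template being lifted straight: raise the tab end some 30 degrees, draw it out towards -x from under the hood, over the near wall, then up. Point at file box x = +35, y = 0, z = 88; axes as the file box's.
- flap (a joint): Hinge of the orange flap, rad: 0 = shut (flat, level with the hood), grows as it swings up and back, to 2.2. Flap 58 mm long (from the hinge line at file box x = +35, z = 93.5 towards -x), 230 wide, 5 thick; shut, it lies over the templates' bodies but not their tabs. It stays where it is left (friction 0.06 N m, 70 g); starts 0 to 0.3.
- flap_grip (a point): Point in the flap's black handle, a fin 22 mm (x) x 12 mm (y) x 50 mm tall on the middle of the flap's upper face. The point lies 30 mm above that face (20 mm below the fin's top), 45 mm to -x of the hinge line and 30 mm above it when shut. Axes: as the file box's when shut, turning with the flap about y.
- rack: Aluminium rack, fixed: base 190 (x) x 236 (y) x 12 mm with four straight slots along x, centred at y = +87, +29, -29, -87 mm. Each slot is 12 mm wide between two walls that rise 36 mm above its floor (to z = 48) and 160 mm long between end stops 20 mm high. Origin: centre of the underside; yaw within 0.2 of the robot's x.
- slot0 (a point): Centre of the floor of the rack's slot at y = +87 mm, z = 12 mm in the rack's frame; x along the slot, z up.
- slot1 (a point): Centre of the floor of the rack's slot at y = +29 mm, z = 12 mm in the rack's frame; x along the slot, z up.
- slot2 (a point): Centre of the floor of the rack's slot at y = -29 mm, z = 12 mm in the rack's frame; x along the slot, z up.
- slot3 (a point): Centre of the floor of the rack's slot at y = -87 mm, z = 12 mm in the rack's frame; x along the slot, z up.
- template_a: Plywood pattern template, a flat L-shaped plate 8 mm thick standing on its long edge. Body 140 mm long (x), 48 high (z); over its -x end a tab 34 mm wide (x) rises to 118 mm above the underside. Origin: centre of the body's underside; x along the length away from the tab, y normal to the plate, z up when standing. 0.08 to 0.14 kg.
- template_b: Plywood pattern template, a flat L-shaped plate 8 mm thick standing on its long edge. Body 140 mm long (x), 60 high (z); over its -x end a tab 34 mm wide (x) rises to 118 mm above the underside. Origin: centre of the body's underside; x along the length away from the tab, y normal to the plate, z up when standing. 0.08 to 0.14 kg.
- template_c: Plywood pattern template, a flat L-shaped plate 8 mm thick standing on its long edge. Body 140 mm long (x), 54 high (z); over its -x end a tab 34 mm wide (x) rises to 118 mm above the underside. Origin: centre of the body's underside; x along the length away from the tab, y normal to the plate, z up when standing. 0.08 to 0.14 kg.
- template_d: Plywood pattern template, a flat L-shaped plate 8 mm thick standing on its long edge. Body 140 mm long (x), 66 high (z); over its -x end a tab 34 mm wide (x) rises to 118 mm above the underside. Origin: centre of the body's underside; x along the length away from the tab, y normal to the plate, z up when standing. 0.08 to 0.14 kg.
- template_a_tab (a point): Middle of the tab to be pinched across its 8 mm thickness: 96 mm above the underside, 22 mm below the tab's top, 53 mm to -x of the template's origin. Axes as the template's.
- template_b_tab (a point): Middle of the tab to be pinched across its 8 mm thickness: 96 mm above the underside, 22 mm below the tab's top, 53 mm to -x of the template's origin. Axes as the template's.
- template_c_tab (a point): Middle of the tab to be pinched across its 8 mm thickness: 96 mm above the underside, 22 mm below the tab's top, 53 mm to -x of the template's origin. Axes as the template's.
- template_d_tab (a point): Middle of the tab to be pinched across its 8 mm thickness: 96 mm above the underside, 22 mm below the tab's top, 53 mm to -x of the template's origin. Axes as the template's.
- spool1: Thread spool, 40 mm across, 60 mm high, standing between file box and rack; a bystander.
- spool2: Thread spool as the other, a bystander at the left.
- shears: Tailor's shears lying flat, about 190 mm long, 12 mm high; a bystander at the right.

How it is judged:
By the outcome, as a careful person would: the job done as asked, in the order asked, and still so for the second after the job is handed in, with the robot touching nothing.
Of template_a, template_b, template_c, template_d only 3 to 4 are there at a start; the rules pass over those that are not, and their reading is None.
At some moment in a run one of template_a, template_b, template_c, template_d may be knocked a few centimetres aside while the robot is not near it.
Once in a run the grip may slacken for a moment while it holds something.
It also fails if it takes over 200 s, if anything falls off the work surface, if the arm or the gripper's body presses on something with over 40 N, if the wrist force passes 120 N, or if a joint passes its speed limit or range.

## Robot

A 7-joint arm with a two-finger parallel gripper is mounted at the origin on the work surface. World frame = base frame: x ahead of the robot, y to its left, z up, the work surface at z = 0. Lengths are in m, angles in rad, forces in N, time in s.
With the tool pointing down it reaches from about 0.425 to 0.95 m from the base axis. Payload 4.7 kg.
Tool frame: the origin (TCP) lies at the very end of the fingers, on their centre line; the grasp point (between the pads) lies bot.grip_depth behind it (bot.grip_depth is the distance from the TCP to the grasp point, in m); y points along the fingers, z is the direction in which the jaws open and shut, and the axes are right-handed (so a half turn about y gives the same grasp; the last joint's range is limited). The gripper opens to 87 mm and grips with 3 to 60 N. Pads are 19 mm wide; open, the fingers measure 117 mm over their backs; the gripper's body (75 mm by 190 mm) begins 51 mm behind the grasp point.
Start: joints at [1.177, 0.469, -0.049, 1.532, 0.024, 1.141, -0.082], TCP at [0.241, -0.631, 0.223] pointing down, gripper open.
Joint ranges: [-2.59, 2.59], [-0.33, 1.99], [-1.39, 1.29], [0.1, 2.45], [-1.04, 4.18], [0.21, 1.99], [-2.66, 2.66]. Speed limits (rad/s): [2.57, 2.57, 3.14, 3.14, 3.14, 3.14, 3.14].

## Interface

Orientations are given as [roll, pitch, yaw] about the fixed x, y, z axes, in that order (R = Rz(yaw) Ry(pitch) Rx(roll)).
In Python, from cell import bot gives the robot as it stands.
- The arm moves only by the tool move_arm, never from a script. Its argument "rows" is a list of rows, each a list of 3 entries, a list of its own where there are three numbers: the turn, a rotation vector about the tool's x, y, z as a fraction of full scale, then the shift along the tool's x, y, z as a fraction of full scale, then the closure, from 0 (fully open) to 1 (shut). A call has exactly 8 rows; each row is the pose to reach, as a shift and turn from the pose measured when the call began, along the tool's axes at that moment, turning the shorter way round; what a row does not reach only later rows make up. Full scale, the value 1, is 250 mm for a shift and 180 degrees for a turn. A row lasts 1/8 s, in which the tool goes at most 62.5 mm and 10.7 degrees, less where a joint would pass 70% of its speed; a pose out of reach is approached as far as the arm can. A call with a number of a shift or a turn outside -1 to 1 is refused whole. A call with a gripper value outside its range is refused whole. The fingers move at their own pace and stop on an object; "force" is the grip in N (left out, the last holds). Time passes only in rows, so rows that repeat a pose let the fingers close, or fill a call up. It gives the time, the measured TCP pose, the force and the opening at its end, in the units of the state.
- bot.get_obs(): the state, without advancing time (a new reading comes with each control period).
- bot.grab_frame(name): name is "scene" or "top" or "wrist"; returns a dict with "image" (400x640x3 uint8, red, green, blue), "range_z" (400x640 float32, m along the optical axis (not along the pixel's ray), 0 where there is no reading), "vfov" (degrees; the focal length in pixels is half the picture's height over the tangent of half this angle, whatever the lens; pixels are square), "cx", "cy" (the principal point, pixels), "R" (3x3) and "t" (3): a world point X has camera coordinates R X + t. Camera axes: x right, y down, z forward; pixel columns grow to the right and rows downward; lengths in m; the calibration is good to about 2 mm. A picture is of the moment at which its call begins.
- bot.job_done(): hands the job in, once; it reports no verdict.
The state is a dict: "time": time; "qpos": joint angles; "joint_velocities": joint speeds; "effort": joint torques, N m; "position": TCP position; "ee_rot": TCP orientation; "wrist_force": force on the tool from outside, world axes, zero at the start; "ft_torque": the same for the moment, N m; "finger_gap": opening from 0.0 (shut) to 1.0 (fully open).
Only numpy, scipy, OpenCV 4.12 (cv2) and the standard library are available. Lean on these libraries where they do the work, as an engineer would, in place of code of your own. Each camera call takes 0.05 s, during which the arm holds its last target.

## Working session

There is one attempt and no reset: what is moved stays moved. The work goes in short steps, Python scripts to look and compute and a tool call to move; the robot and the scene stay as the last step left them, time stands still between calls to the robot, and variables do not carry over. Pictures are saved under pics/ and viewed, and the job is handed in when it is done.

Besides the shell and the picture viewer there is one more tool, called by a JSON object that holds its "fn" and its "kwargs". move_arm: Moves the arm, as the interface text tells. Its arguments: {"type":"object","properties":{"rows":{"type":"array","items":{"type":"array"}},"force":{"type":"number"}},"required":["rows"]}

```bash
ls -la; mkdir -p pics; cat > h.py <<'E'
import numpy as np, cv2
from cell import bot
from scipy.spatial.transform import Rotation as Ro
def save(f,n): cv2.imwrite('pics/'+n,cv2.cvtColor(f['image'],cv2.COLOR_RGB2BGR))
def K(f):
    F=200/np.tan(np.radians(f['vfov'])/2); return F
def pts(f):
    F=K(f); v,u=np.mgrid[0:400,0:640]; z=f['range_z']
    P=np.stack([(u-f['cx'])/F*z,(v-f['cy'])/F*z,z],-1)
    return (P-f['t'])@f['R']   # R^T (P-t)
def st():
    o=bot.get_obs(); print('t',round(o['time'],2),'p',np.round(o['position'],4),'rot',np.round(o['ee_rot'],4),'F',np.round(o['wrist_force'],2),'gap',round(float(o['finger_gap']),3)); return o
E
python3 - <<'E'
from h import *
o=st(); print(bot.grip_depth,np.round(o['qpos'],3))
for n in ['scene','top','wrist']:
    f=bot.grab_frame(n); save(f,n+'0.png'); np.savez('pics/%s0.npz'%n,**f)
    print(n,f['vfov'],f['cx'],f['cy'],-f['R'].T@f['t'])
E
```

```text
total 12
drwxr-xr-x  3 agent agent 4096 Dec  6 08:44 .
drwxr-xr-x 23 root  root  4096 Dec  6 08:44 ..
drwxr-xr-x  2 agent agent 4096 Dec  6 08:44 pics
t 0.0 p [ 0.2406 -0.63    0.2215] rot [-1.5727e+00 -1.0000e-04 -2.7768e+00] F [-0.4   0.05  0.47] gap 0.997
0.0187 [ 1.177  0.469 -0.049  1.534  0.024  1.141 -0.082]
scene 55.7099379718104 316.4192038458456 197.92473459596746 [ 0.93545838 -0.56640117  0.81473714]
top 47.27852819301911 315.59798705899743 193.34112863537223 [ 0.21908452 -0.01678381  1.61465651]
wrist 71.60035522894026 321.7882697721065 198.0776038861819 [ 0.30959441 -0.60390236  0.38475822]
```

View pics/scene0.png

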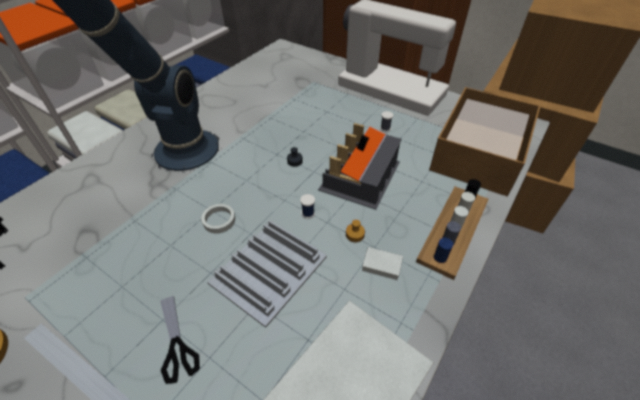

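View pics/top0.png

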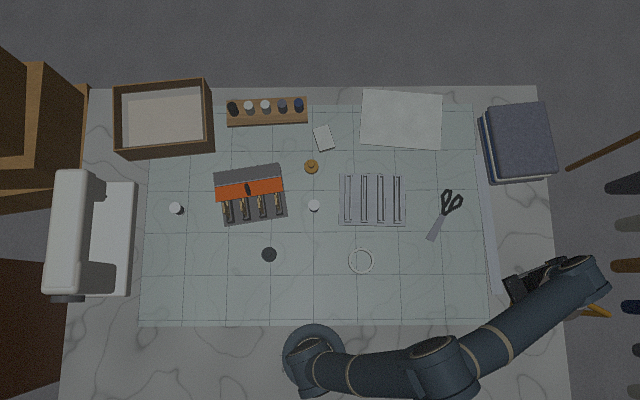

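```bash
python3 - <<'E'
from h import *
for n,(a,b,c,d) in {'top':(150,240,200,420),'scene':(90,330,190,420)}.items():
    f=dict(np.load('pics/%s0.npz'%n)); im=f['image'][a:b,c:d]
    s=3.6 if n=='top' else 2.4
    im=cv2.resize(im,None,fx=s,fy=s,interpolation=cv2.INTER_CUBIC); im=np.clip(im*1.5,0,255).astype(np.uint8)
    cv2.imwrite('pics/%s0z.png'%n,im[:,:,::-1])
f=dict(np.load('pics/top0.npz')); P=pts(f)
for u,v in [(220,222),(287,216),(214,172),(281,164),(230,186),(283,186),(341,225),(404,224),(314,205),(175,208),(440,215),(250,193)]:
    print(u,v,np.round(P[v,u],3))
# orange
hsv=cv2.cvtColor(f['image'],cv2.COLOR_RGB2HSV)
m=(hsv[...,0]>4)&(hsv[...,0]<14)&(hsv[...,1]>180)&(f['range_z']<1.6)
m[:150]=0;m[240:]=0
q=P[m]; print(len(q),q.min(0),q.max(0)); print(cv2.minAreaRect((q[:,:2]*1000).astype(np.float32)))
A=np.c_[q[:,:2],np.ones(len(q))]; print(np.linalg.lstsq(A,q[:,2],rcond=None)[0])
E
```

```text
220 222 [0.454 0.332 0.   ]
287 216 [0.473 0.093 0.005]
214 172 [0.638 0.36  0.002]
281 164 [0.666 0.116 0.002]
230 186 [0.563 0.281 0.099]
283 186 [ 0.585  0.108 -0.002]
341 225 [ 0.44  -0.099  0.002]
404 224 [ 0.441 -0.321  0.011]
314 205 [ 0.503 -0.004  0.06 ]
175 208 [0.495 0.476 0.061]
440 215 [ 0.474 -0.452  0.004]
250 193 [0.536 0.211 0.111]
821 [ 0.21908452 -0.01678381  0.08153048] [0.59638133 0.33369366 1.61465651]
((453.9266357421875, 101.96310424804688), (485.2540588378906, 203.80154418945312), 49.605140686035156)
[-3.15406814 -0.58287786  1.97224743]
```

View pics/top0z.png

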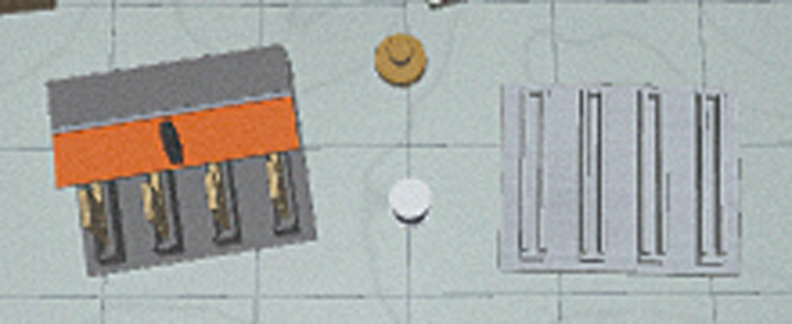

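View pics/scene0z.png

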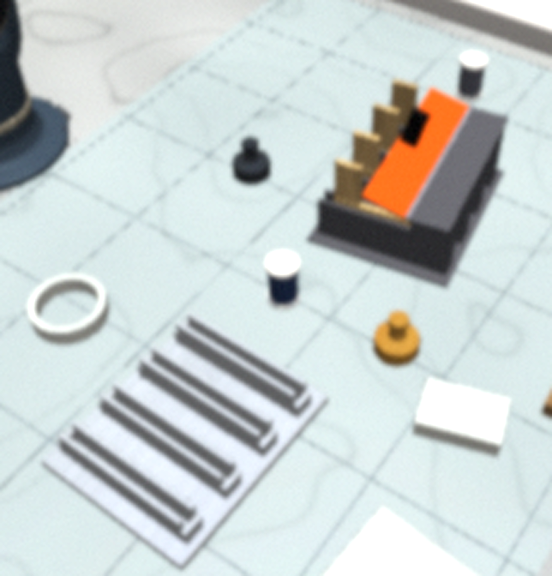

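View pics/wrist0.png

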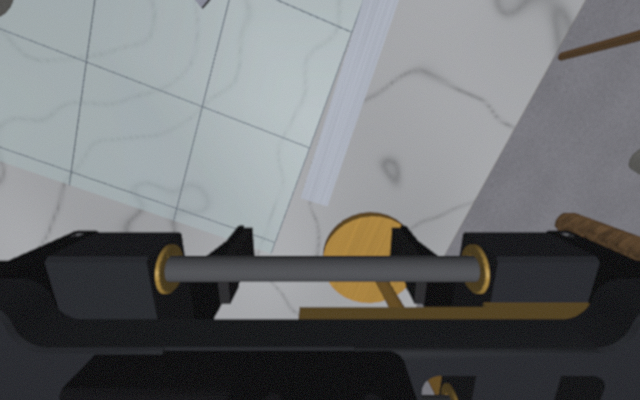

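```bash
cat >> h.py <<'E'
def plan(p,R,o=None,grip=False):
    """target TCP pos p (or grasp point), rotation R -> turn, shift fractions"""
    o=o or bot.get_obs(); R0=Ro.from_euler('xyz',o['ee_rot']); p=np.array(p,float)
    if grip: p=p+R.apply([0,bot.grip_depth,0])
    s=R0.inv().apply(p-o['position'])/.25; w=(R0.inv()*R).as_rotvec()/np.pi
    print('turn',np.round(w,3).tolist(),'shift',np.round(s,3).tolist()); return w,s
def tool(yaw,tilt=0):  # tool x along box x (yaw), tilted about box y (+ = body leans away)
    return Ro.from_euler('z',yaw)*Ro.from_euler('y',tilt)*Ro.from_euler('x',-np.pi/2)
E
python3 - <<'E'
from h import *
o=st(); plan([0.40,-0.45,0.26],tool(-1.5)); plan([0.56,-0.21,0.26],tool(-.0))
E
```

```text
t 0.15 p [ 0.2407 -0.6301  0.2217] rot [-1.5723 -0.     -2.7768] F [0.06 0.05 0.75] gap 1.004
turn [0.0, -0.406, -0.0] shift [-0.853, -0.152, -0.446]
turn [0.0, -0.884, -0.001] shift [-1.793, -0.151, -1.114]
```

{"fn": "move_arm", "kwargs": {"rows": [[[0,-0.05,0],[-0.1,-0.02,-0.05],0.6],[[0,-0.1,0],[-0.21,-0.04,-0.11],0.6],[[0,-0.15,0],[-0.32,-0.06,-0.17],0.6],[[0,-0.2,0],[-0.43,-0.08,-0.22],0.6],[[0,-0.25,0],[-0.54,-0.1,-0.28],0.6],[[0,-0.3,0],[-0.65,-0.12,-0.34],0.6],[[0,-0.35,0],[-0.75,-0.14,-0.39],0.6],[[0,-0.4,0],[-0.85,-0.15,-0.45],0.6]]}}

```text
time: 1.15
position: [0.3996, -0.4486, 0.2594]
ee_rot: [-1.571, 0.001, -1.515]
wrist_force: [0.6, 0.8, 0.4]
finger_gap: 0.408
```

```bash
python3 - <<'E'
from h import *
o=st(); print(np.round(o['qpos'],2)); plan([0.56,-0.21,0.26],tool(-.0))
E
```

```text
t 1.15 p [ 0.3996 -0.4486  0.2594] rot [-1.5714e+00  1.4000e-03 -1.5150e+00] F [0.65 0.82 0.43] gap 0.408
[ 1.07  0.35 -0.38  1.65  0.14  1.17  0.71]
turn [-0.0, -0.482, -0.0] shift [-0.917, -0.001, 0.694]
```

{"fn": "move_arm", "kwargs": {"rows": [[[0,-0.06,0],[-0.11,0,0.09],0.6],[[0,-0.12,0],[-0.23,0,0.17],0.6],[[0,-0.18,0],[-0.34,0,0.26],0.6],[[0,-0.24,0],[-0.46,0,0.35],0.6],[[0,-0.3,0],[-0.57,0,0.43],0.6],[[0,-0.36,0],[-0.69,0,0.52],0.6],[[0,-0.42,0],[-0.8,0,0.61],0.6],[[0,-0.48,0],[-0.917,0,0.694],0.6]]}}

```text
time: 2.15
position: [0.5604, -0.2093, 0.2593]
ee_rot: [-1.57, 0.001, -0.014]
wrist_force: [0.1, -0.6, -0.5]
finger_gap: 0.397
```

```bash
python3 - <<'E'
from h import *
o=st(); print(np.round(o['qpos'],2)); plan([0.62,0.21,0.30],tool(0.12))
f=bot.grab_frame('wrist'); save(f,'w1.png'); np.savez('pics/w1.npz',**f); print(-f['R'].T@f['t'],f['R'])
E
```

```text
t 2.15 p [ 0.5604 -0.2093  0.2593] rot [-1.5695e+00  1.1000e-03 -1.4400e-02] F [ 0.12 -0.62 -0.51] gap 0.397
[ 0.85  0.41 -0.76  1.64  0.3   1.21  1.58]
turn [-0.0, -0.043, -0.0] shift [0.214, -0.161, 1.681]
[ 0.48609726 -0.20845057  0.42259124] [[ 0.01434132  0.99989577  0.00166365]
 [ 0.96242326 -0.01425505  0.27117941]
 [ 0.27117486 -0.00228793 -0.96252738]]
```

View pics/w1.png

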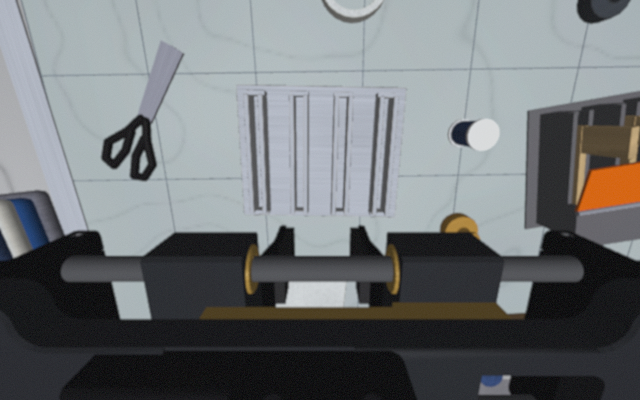

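```bash
python3 - <<'E'
from h import *
f=dict(np.load('pics/w1.npz')); P=pts(f)
reg=np.zeros((400,640),bool); reg[75:222,225:420]=1
tab=(~reg)&(P[...,0]<0.65)&(abs(P[...,1]+.2)<.25)&(f['range_z']>0)
tab[225:]=0
z=P[...,2]; print('table z',np.median(z[20:75,240:400]),np.std(z[20:75,240:400]))
for lo,hi in [(0.006,0.025),(0.006,0.06),(0.04,0.06)]:
    m=reg&(z>lo)&(z<hi); m=cv2.morphologyEx(m.astype(np.uint8),cv2.MORPH_OPEN,np.ones((3,3)))>0
    q=P[m]; print(lo,m.sum(),np.median(q[:,2]),cv2.minAreaRect((q[:,:2]*1000).astype(np.float32)))
im=cv2.resize(f['image'][75:225,220:420],None,fx=4,fy=4,interpolation=cv2.INTER_CUBIC); cv2.imwrite('pics/w1z.png',np.clip(im*1.2,0,255).astype(np.uint8)[:,:,::-1])
E
```

```text
table z 0.002019422903527515 0.026490783043324855
0.006 13729 0.013288742658539873 ((535.68994140625, -211.38800048828125), (236.4173583984375, 190.0975799560547), 88.31300354003906)
0.006 20754 0.013913401025532441 ((535.6785278320312, -211.37200927734375), (236.40321350097656, 190.1318817138672), 88.3342056274414)
0.04 4971 0.048867188058276376 ((535.6602783203125, -211.45574951171875), (198.1476287841797, 159.59339904785156), 88.25314331054688)
```

View pics/w1z.png

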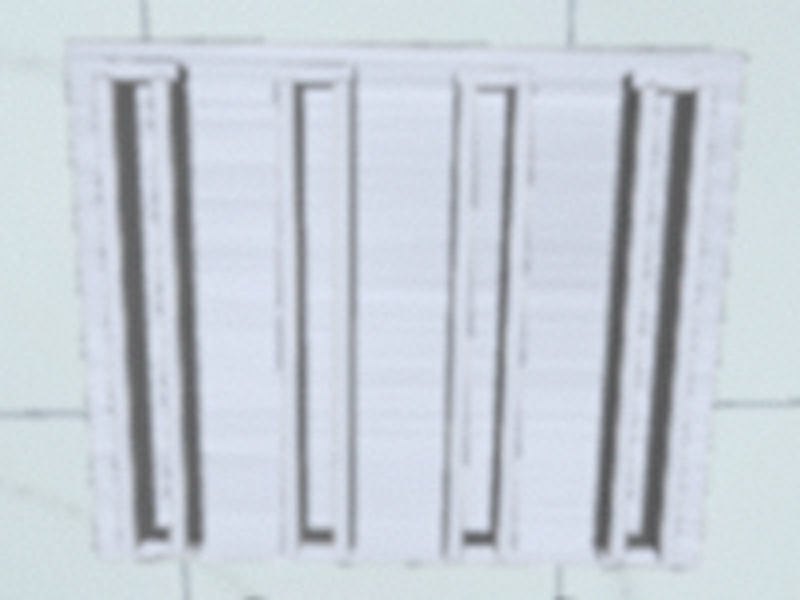

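{"fn": "move_arm", "kwargs": {"rows": [[[0,-0.003,0],[0.02,-0.02,0.14],0.6],[[0,-0.006,0],[0.03,-0.04,0.26],0.6],[[0,-0.01,0],[0.05,-0.06,0.38],0.6],[[0,-0.013,0],[0.06,-0.08,0.5],0.6],[[0,-0.016,0],[0.08,-0.1,0.62],0.6],[[0,-0.02,0],[0.1,-0.12,0.74],0.6],[[0,-0.023,0],[0.11,-0.14,0.86],0.6],[[0,-0.025,0],[0.12,-0.161,1.0],0.6]]}}

```text
time: 3.2
position: [0.5934, 0.0468, 0.3012]
ee_rot: [-1.566, -0.002, 0.074]
wrist_force: [-0.0, -0.5, -0.3]
finger_gap: 0.401
```

```bash
python3 - <<'E'
from h import *
o=st(); print(np.round(o['qpos'],2)); plan([0.62,0.21,0.30],tool(0.12))
E
```

```text
t 3.2 p [0.5934 0.0468 0.3012] rot [-1.5655 -0.0016  0.0744] F [-0.02 -0.55 -0.28] gap 0.401
[ 0.48  0.4  -0.85  1.59  0.3   1.29  1.23]
turn [-0.002, -0.015, 0.001] shift [0.154, 0.009, 0.643]
```

{"fn": "move_arm", "kwargs": {"rows": [[[0,-0.002,0],[0.02,0,0.1],0.6],[[0,-0.004,0],[0.04,0,0.2],0.6],[[0,-0.006,0],[0.06,0,0.3],0.6],[[0,-0.008,0],[0.09,0,0.4],0.6],[[0,-0.01,0],[0.12,0,0.5],0.6],[[-0.002,-0.012,0],[0.14,0.01,0.58],0.6],[[-0.002,-0.015,0.001],[0.154,0.01,0.643],0.6],[[-0.002,-0.015,0.001],[0.154,0.01,0.643],0.6]]}}

```text
time: 4.2
position: [0.6196, 0.2112, 0.2995]
ee_rot: [-1.571, 0.002, 0.123]
wrist_force: [-0.8, -1.4, 0.6]
finger_gap: 0.397
```

```bash
python3 - <<'E'
from h import *
o=st()
f=bot.grab_frame('wrist'); save(f,'w2.png'); np.savez('pics/w2.npz',**f); print(-f['R'].T@f['t'])
E
```

```text
t 4.2 p [0.6196 0.2112 0.2995] rot [-1.5712  0.002   0.1232] F [-0.83 -1.38  0.63] gap 0.397
[0.54599188 0.20216994 0.46278046]
```

View pics/w2.png

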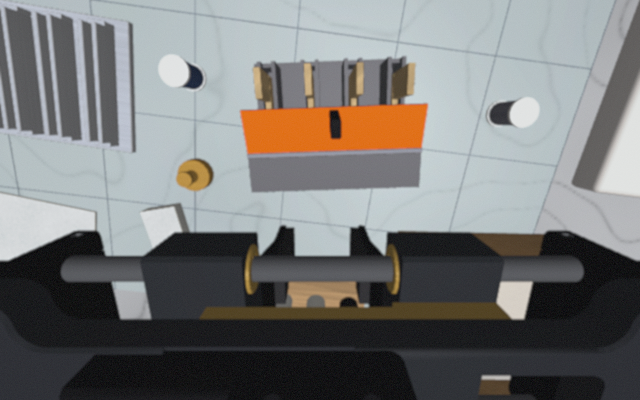

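```bash
cat > box.py <<'E'
from h import *
f=dict(np.load('pics/w2.npz')); P=pts(f); z=P[...,2]
hsv=cv2.cvtColor(f['image'],cv2.COLOR_RGB2HSV)
reg=np.zeros((400,640),bool); reg[45:205,225:450]=1
org=reg&(hsv[...,0]<16)&(hsv[...,1]>190)
q=P[org]; A=np.c_[q[:,:2]-[.55,.22],np.ones(len(q))]; c=np.linalg.lstsq(A,q[:,2],rcond=None)[0]
print('orange',len(q),c,q[:,2].min(),q[:,2].max(),cv2.minAreaRect((q[:,:2]*1000).astype(np.float32)))
hood=reg&(z>.08)&(z<.105)&(hsv[...,1]<80); hood[:148]=0
hood=cv2.morphologyEx(hood.astype(np.uint8),cv2.MORPH_OPEN,np.ones((3,3)))>0
q=P[hood]; print('hood',len(q),np.median(q[:,2]),cv2.minAreaRect((q[:,:2]*1000).astype(np.float32)))
wood=reg&(hsv[...,0]>8)&(hsv[...,0]<28)&(hsv[...,1]>60)&(hsv[...,1]<190)&(z>.04)&(z<.15)
q=P[wood]; print('wood',len(q),q.min(0),q.max(0))
im=cv2.resize(f['image'][45:205,230:440],None,fx=3.8,fy=3.8,interpolation=cv2.INTER_CUBIC); cv2.imwrite('pics/w2z.png',np.clip(im*1.2,0,255).astype(np.uint8)[:,:,::-1])
# side edges pixels heights
for u,v in [(252,190),(419,186),(243,112),(426,106),(262,72),(308,70),(357,68),(408,72),(335,120),(254,62),(408,60)]: print(u,v,np.round(P[v,u],3),hsv[v,u])
E
python3 box.py
```

```text
orange 7245 [-0.31457133 -0.05542769  0.10506825] 0.09368960939817231 0.46278046218596797 ((554.4815063476562, 218.2085418701172), (52.90525817871094, 225.99411010742188), 8.99559497833252)
hood 6641 0.09438710898892154 ((608.7252197265625, 226.4765167236328), (53.40285873413086, 230.06637573242188), 9.067794799804688)
wood 2304 [0.46502632 0.10138877 0.04005169] [0.5966014  0.33301481 0.14981332]
252 190 [0.649 0.118 0.093] [110  11 134]
419 186 [0.633 0.379 0.003] [ 98  15 186]
243 112 [0.548 0.105 0.108] [ 13 230 226]
426 106 [0.514 0.325 0.109] [ 11 195 225]
262 72 [0.5   0.125 0.106] [18 90 93]
308 70 [0.494 0.18  0.122] [ 19  88 197]
357 68 [0.485 0.234 0.123] [ 18  89 161]
408 72 [0.482 0.292 0.123] [ 18  90 158]
335 120 [0.544 0.216 0.157] [114  33  39]
254 62 [0.474 0.09  0.002] [ 97  17 200]
408 60 [0.443 0.321 0.002] [ 99  19 213]
```

View pics/w2z.png

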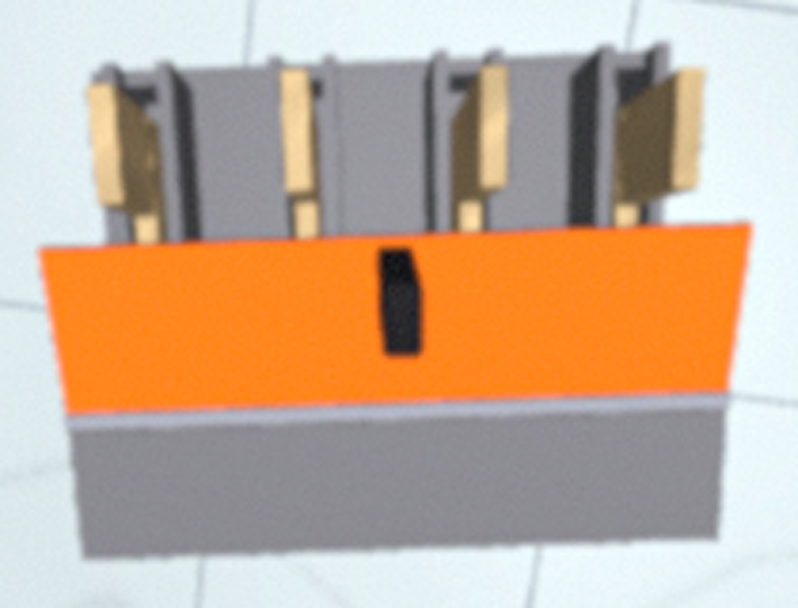

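```bash
cat > edge.py <<'E'
from h import *
f=dict(np.load('pics/w2.npz')); F=K(f)
C=-f['R'].T@f['t']
def ray(u,v,zp):
    d=f['R'].T@np.array([(u-f['cx'])/F,(v-f['cy'])/F,1]); s=(zp-C[2])/d[2]; return C+s*d
g=cv2.GaussianBlur(f['image'],(3,3),0)[...,1].astype(float)
E=[]
for u in list(range(281,298))+list(range(320,342))+list(range(366,376)):
    col=g[48:80,u]; d=-np.diff(col); k=int(np.argmax(d)); 
    # subpixel
    if 0<k<len(d)-1: 
        den=d[k-1]-2*d[k]+d[k+1]; k=k+0.5*(d[k-1]-d[k+1])/den if den else k
    E.append(ray(u,48+k+.5,.0055))
E=np.array(E); 
p=np.polyfit(E[:,1],E[:,0],1); r=E[:,0]-np.polyval(p,E[:,1]); print('near edge slope',p,np.std(r)); k=abs(r)<.003
p=np.polyfit(E[k,1],E[k,0],1); print(p,k.sum(),'yaw',-np.arctan(p[0]))
yaw=0.158; d=np.array([np.cos(yaw),np.sin(yaw)]);n=np.array([-d[1],d[0]])
print('near edge along d:',np.median(E[k][:,:2]@d))
h=np.array([.6087,.2265]); print('lat',h@n,'hood range along d',h@d-.0267,h@d+.0267)
E
python3 edge.py
```

```text
near edge slope [-0.1580815   0.49119202] 8.776044291789659e-05
[-0.1580815   0.49119202] 49 yaw 0.15678409004480037
near edge along d: 0.4853092005388369
lat 0.12790375485162792 hood range along d 0.6100562873618562 0.6634562873618561
```

```bash
cat >> h.py <<'E'
BO=np.array([.5512,.2168]); BY=.157
ZB=0.0  # z bias of arm vs world
def b2w(x,y,z):  # mm box -> world m
    c,s=np.cos(BY),np.sin(BY); return np.array([BO[0]+(c*x-s*y)/1000,BO[1]+(s*x+c*y)/1000,z/1000+ZB])
RO_=np.array([.5357,-.2114]); RY=-.0295
def r2w(x,y,z):
    c,s=np.cos(RY),np.sin(RY); return np.array([RO_[0]+(c*x-s*y)/1000,RO_[1]+(s*x+c*y)/1000,z/1000+ZB])
def w2b(p):
    c,s=np.cos(BY),np.sin(BY); d=(np.asarray(p)[...,:2]-BO)*1000; return np.stack([c*d[...,0]+s*d[...,1],-s*d[...,0]+c*d[...,1],np.asarray(p)[...,2]*1000],-1)
def w2r(p):
    c,s=np.cos(RY),np.sin(RY); d=(np.asarray(p)[...,:2]-RO_)*1000; return np.stack([c*d[...,0]+s*d[...,1],-s*d[...,0]+c*d[...,1],np.asarray(p)[...,2]*1000],-1)
E
cat > flap.py <<'E'
from h import *
def fl(phi,al,s,off=0):
    c=(56+off)*np.array([-np.cos(phi),np.sin(phi)])+s*np.array([np.sin(phi),np.cos(phi)])
    t=c-9.5*np.array([np.cos(al),-np.sin(al)]); return 35+t[0],93.5+t[1]
E
python3 - <<'E'
from flap import *
o=st()
x,z=fl(.3,.3,15,20); print(x,z); plan(b2w(x,0,200),tool(BY,.0),o); plan(b2w(x,0,z),tool(BY,.3),o)
E
```

```text
t 4.25 p [0.6199 0.2099 0.2995] rot [-1.5722  0.0018  0.1217] F [-0.17 -0.2   0.27] gap 0.399
-42.248466720319215 133.09702500642862
turn [0.0, -0.011, -0.001] shift [-0.437, 0.399, 0.055]
turn [-0.001, -0.011, 0.095] shift [-0.437, 0.666, 0.056]
```

{"fn": "move_arm", "kwargs": {"rows": [[[0,-0.011,0],[-0.11,0.1,0.02],1],[[0,-0.011,0],[-0.22,0.2,0.03],1],[[0,-0.011,0.02],[-0.33,0.3,0.05],1],[[0,-0.011,0.04],[-0.437,0.4,0.056],1],[[0,-0.011,0.06],[-0.437,0.48,0.056],1],[[0,-0.011,0.08],[-0.437,0.57,0.056],1],[[0,-0.011,0.095],[-0.437,0.666,0.056],1],[[0,-0.011,0.095],[-0.437,0.666,0.056],1]], "force": 20}}

```text
time: 5.25
position: [0.5095, 0.2081, 0.1313]
ee_rot: [-1.568, 0.304, 0.154]
wrist_force: [-0.1, 0.2, -0.5]
finger_gap: 0.008
```

```bash
python3 - <<'E'
from flap import *
o=st(); print(w2b(o['position']),np.round(o['qpos'],2))
f=bot.grab_frame('wrist'); save(f,'w3.png'); 
for phi in np.linspace(.35,1.2,8):
    al=min(phi,.6); x,z=fl(phi,al,20); plan(b2w(x,0,z),tool(BY,al),o)
E
```

```text
t 5.25 p [0.5095 0.2081 0.1313] rot [-1.5683  0.3038  0.1537] F [-0.14  0.15 -0.47] gap 0.008
[-42.55437008  -2.05045835 131.27456631] [ 0.14  0.66 -0.83  1.68  0.35  1.28  0.94]
turn [-0.001, -0.001, 0.015] shift [0.083, -0.041, 0.009]
turn [-0.001, -0.001, 0.053] shift [0.096, -0.071, 0.009]
turn [-0.001, -0.001, 0.092] shift [0.113, -0.1, 0.009]
turn [-0.001, -0.001, 0.094] shift [0.131, -0.122, 0.009]
turn [-0.001, -0.001, 0.094] shift [0.152, -0.142, 0.009]
turn [-0.001, -0.001, 0.094] shift [0.176, -0.159, 0.009]
turn [-0.001, -0.001, 0.094] shift [0.201, -0.174, 0.009]
turn [-0.001, -0.001, 0.094] shift [0.227, -0.185, 0.01]
```

View pics/w3.png

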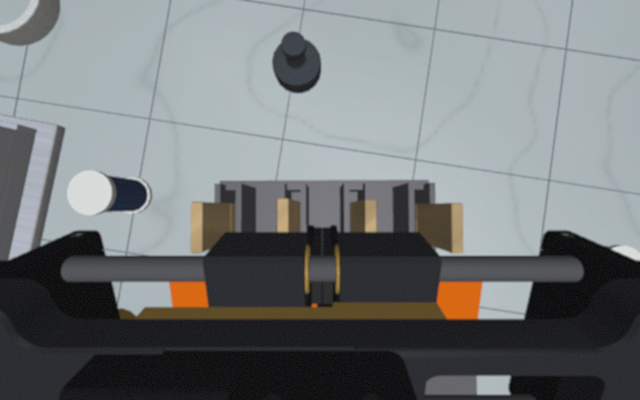

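{"fn": "move_arm", "kwargs": {"rows": [[[0,0,0.015],[0.083,-0.041,0.009],1],[[0,0,0.053],[0.096,-0.071,0.009],1],[[0,0,0.09],[0.113,-0.1,0.009],1],[[0,0,0.094],[0.131,-0.122,0.009],1],[[0,0,0.094],[0.152,-0.142,0.009],1],[[0,0,0.094],[0.176,-0.159,0.009],1],[[0,0,0.094],[0.201,-0.174,0.009],1],[[0,0,0.094],[0.227,-0.185,0.01],1]]}}

```text
time: 6.3
position: [0.5769, 0.2222, 0.1608]
ee_rot: [-1.566, 0.596, 0.156]
wrist_force: [-1.0, 1.1, 3.5]
finger_gap: 0.009
```

```bash
python3 - <<'E'
from flap import *
o=st(); print(w2b(o['position']),np.round(o['qpos'],2))
f=bot.grab_frame('scene'); im=cv2.resize(f['image'][90:230,270:450],None,fx=4,fy=4); cv2.imwrite('pics/s3.png',im[:,:,::-1])
for phi in np.linspace(1.3,2.08,8):
    al=.6; x,z=fl(phi,al,25); plan(b2w(x,0,z),tool(BY,al),o)
E
```

```text
t 6.3 p [0.5769 0.2222 0.1608] rot [-1.5663  0.5955  0.1563] F [-1.    1.1   3.47] gap 0.009
[ 26.23614732   1.28281564 160.78154643] [ 0.03  0.88 -0.77  1.28  0.28  1.72  1.  ]
turn [-0.002, -0.0, 0.001] shift [0.036, -0.018, -0.005]
turn [-0.002, -0.0, 0.001] shift [0.061, -0.029, -0.005]
turn [-0.002, -0.0, 0.001] shift [0.088, -0.036, -0.005]
turn [-0.002, -0.0, 0.001] shift [0.115, -0.041, -0.005]
turn [-0.002, -0.0, 0.001] shift [0.142, -0.042, -0.005]
turn [-0.002, -0.0, 0.001] shift [0.169, -0.041, -0.005]
turn [-0.002, -0.0, 0.001] shift [0.196, -0.036, -0.005]
turn [-0.002, -0.0, 0.001] shift [0.222, -0.029, -0.005]
```

View pics/s3.png

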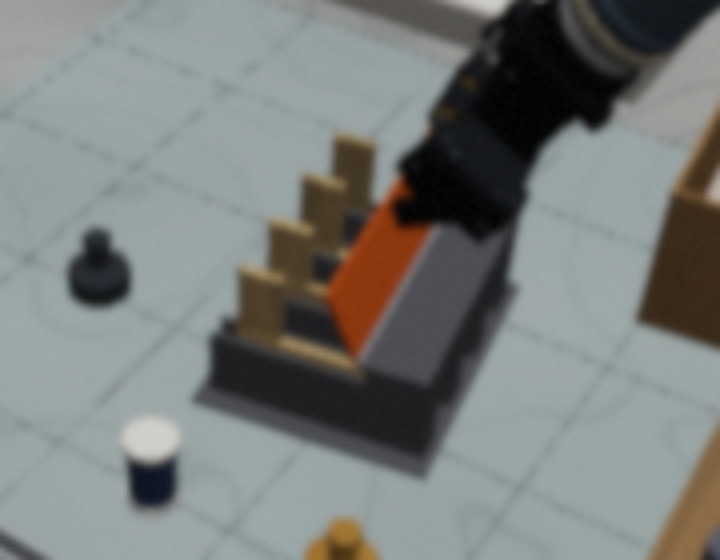

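{"fn": "move_arm", "kwargs": {"rows": [[[0,0,0],[0.036,-0.018,-0.005],1],[[0,0,0],[0.061,-0.029,-0.005],1],[[0,0,0],[0.088,-0.036,-0.005],1],[[0,0,0],[0.115,-0.041,-0.005],1],[[0,0,0],[0.142,-0.042,-0.005],1],[[0,0,0],[0.169,-0.041,-0.005],1],[[0,0,0],[0.196,-0.036,-0.005],1],[[0,0,0],[0.222,-0.029,-0.005],1]]}}

```text
time: 7.35
position: [0.6278, 0.2278, 0.1346]
ee_rot: [-1.569, 0.595, 0.154]
wrist_force: [0.1, -0.9, 0.9]
finger_gap: 0.009
```

```bash
python3 - <<'E'
from flap import *
o=st(); print(w2b(o['position']),np.round(o['qpos'],2))
f=bot.grab_frame('scene'); im=cv2.resize(f['image'][90:230,270:450],None,fx=4,fy=4); cv2.imwrite('pics/s4.png',im[:,:,::-1])
plan(b2w(50,0,230),tool(BY,.3),o)
plan(b2w(-10,0,300),tool(BY,.0),o)
E
```

```text
t 7.35 p [0.6278 0.2278 0.1346] rot [-1.5685  0.5952  0.1542] F [ 0.07 -0.94  0.93] gap 0.009
[ 77.33434643  -1.13913492 134.56237544] [-0.01  0.97 -0.74  1.13  0.32  1.77  1.04]
turn [-0.001, -0.001, -0.094] shift [-0.305, -0.255, 0.005]
turn [-0.001, -0.001, -0.189] shift [-0.66, -0.352, 0.004]
```

View pics/s4.png

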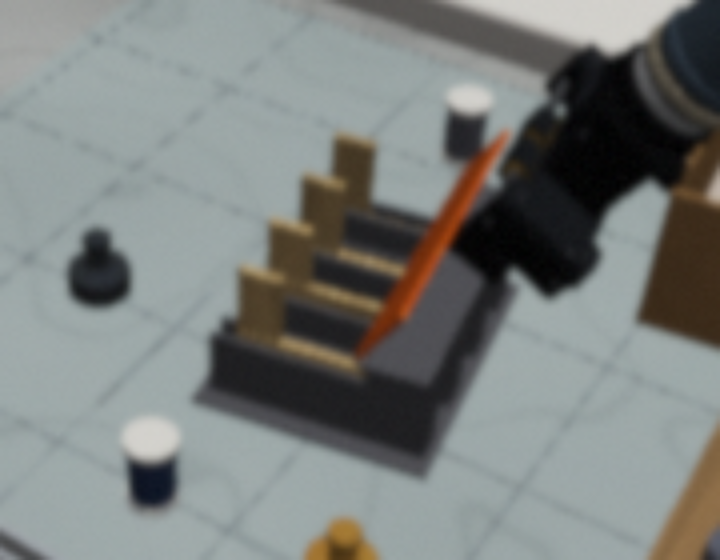

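{"fn": "move_arm", "kwargs": {"rows": [[[0,0,0],[0,-0.1,0],1],[[0,0,-0.02],[-0.03,-0.2,0],0.55],[[0,0,-0.06],[-0.15,-0.28,0],0.55],[[0,0,-0.09],[-0.25,-0.3,0],0.55],[[0,0,-0.13],[-0.35,-0.32,0],0.55],[[0,0,-0.16],[-0.45,-0.34,0.004],0.55],[[0,0,-0.189],[-0.55,-0.35,0.004],0.55],[[0,0,-0.189],[-0.55,-0.35,0.004],0.55]]}}

```text
time: 8.4
position: [0.5621, 0.2188, 0.2853]
ee_rot: [-1.571, -0.002, 0.155]
wrist_force: [0.9, -0.5, 0.0]
finger_gap: 0.448
```

```bash
python3 - <<'E'
from h import *
o=st(); print(w2b(o['position']))
f=bot.grab_frame('wrist'); save(f,'w5.png'); np.savez('pics/w5.npz',**f); print(w2b(-f['R'].T@f['t']))
E
```

```text
t 8.4 p [0.5621 0.2188 0.2853] rot [-1.5714 -0.0024  0.1545] F [ 0.94 -0.49  0.04] gap 0.448
[ 11.04397665   0.2903674  285.27407699]
[-63.77196044   0.61700334 448.25535991]
```

View pics/w5.png

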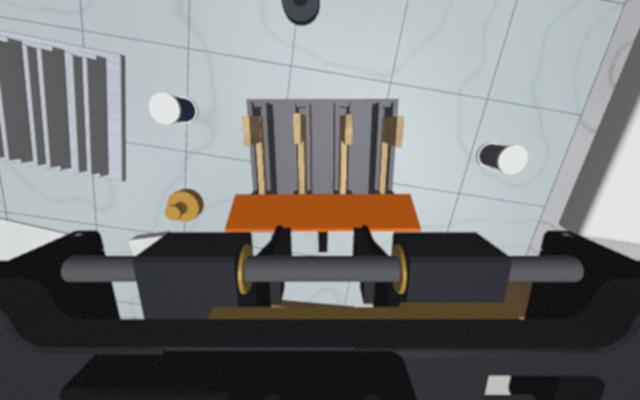

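```bash
cat > tabs.py <<'E'
from h import *
import sys
def tabs(f):
    P=w2b(pts(f)); z=P[...,2]; hsv=cv2.cvtColor(f['image'],cv2.COLOR_RGB2HSV)
    reg=np.zeros((400,640),bool); reg[90:200,200:450]=1; 
    wood=(hsv[...,0]>8)&(hsv[...,0]<28)&(hsv[...,1]>60)&(hsv[...,1]<200)&(abs(P[...,1])<130)&(P[...,0]<30)&(P[...,0]>-150)
    for k,y in enumerate([87,29,-29,-87]):
        m=wood&(abs(P[...,1]-y)<20)&(z>116)&(z<130)
        b=wood&(abs(P[...,1]-y)<14)&(z>40)&(z<80)&(P[...,0]>-33)
        if m.sum()<5: print(k,'none',m.sum()); continue
        q=P[m]; lo=np.percentile(q,3,0);hi=np.percentile(q,97,0)
        p=np.polyfit(q[:,0],q[:,1],1)
        print(k,m.sum(),'tab x %.1f..%.1f y %.1f..%.1f z %.1f slope %.3f'%(lo[0],hi[0],lo[1],hi[1],np.median(q[:,2]),p[0]),end=' ')
        if b.sum()>5:
            q=P[b]; q=q[abs(q[:,2]-np.median(q[:,2]))<4]; print('body n%d z %.1f y %.1f..%.1f slope %.3f'%(len(q),np.median(q[:,2]),*np.percentile(q[:,1],[3,97]),np.polyfit(q[:,0],q[:,1],1)[0]))
        else: print()
if __name__=='__main__':
    tabs(dict(np.load(sys.argv[1])))
E
python3 tabs.py pics/w5.npz; python3 - <<'E'
from h import *
f=dict(np.load('pics/w5.npz')); P=w2b(pts(f)); z=P[...,2]
m=(z>52)&(z<70)&(abs(P[...,1])<125)&(P[...,0]<30)&(P[...,0]>-100)
hsv=cv2.cvtColor(f['image'],cv2.COLOR_RGB2HSV); m&=hsv[...,1]<50
q=P[m]; print(len(q),np.median(q[:,2]),np.percentile(q[:,1],[.5,99.5]))
h,e=np.histogram(q[:,1],bins=np.arange(-104,105,2)); print([(int(a),int(b)) for a,b in zip(e,h) if b])
m=(z>2)&(z<9)&(abs(P[...,1])<130)&(P[...,0]<0)&(hsv[...,2]<160); q=P[m]; print(np.percentile(q[:,0],[.5,2]),np.percentile(q[:,1],[.5,99.5]))
E
```

```text
0 224 tab x -64.9..-34.9 y 84.4..91.3 z 122.9 slope -0.006 body n270 z 53.1 y 84.2..94.3 slope -0.010
1 217 tab x -67.4..-36.7 y 26.5..33.9 z 123.0 slope -0.000 body n252 z 59.1 y 26.2..33.9 slope -0.008
2 218 tab x -68.6..-37.1 y -32.1..-24.8 z 123.0 slope 0.024 body n263 z 71.1 y -32.6..-25.1 slope -0.020
3 216 tab x -66.6..-36.1 y -88.8..-82.3 z 122.8 slope 0.010 body n279 z 65.1 y -90.0..-82.4 slope 0.002
2524 60.99249863066308 [-98.21675915  99.18396346]
[(-100, 21), (-98, 83), (-96, 74), (-94, 91), (-80, 95), (-78, 128), (-76, 190), (-42, 30), (-40, 100), (-38, 79), (-36, 48), (-22, 92), (-20, 122), (-18, 114), (16, 49), (18, 130), (20, 121), (22, 30), (36, 92), (38, 72), (40, 60), (74, 139), (76, 125), (78, 122), (80, 30), (92, 2), (94, 145), (96, 83), (98, 57)]
[-193.30231704  -92.64992298] [-108.95631752  113.96064879]
```

```bash
cat >> h.py <<'E'
def tp(th,xf,zf,y,gx=-53,gz=96):
    """template tilt, far-bottom corner -> grasp point in box mm"""
    l=np.array([gx-70,gz]); c,s=np.cos(th),np.sin(th)
    return xf+c*l[0]+s*l[1], y, zf-s*l[0]+c*l[1]
E
python3 - <<'E'
from h import *
o=st(); y=-85.5
plan(b2w(-52,y,180),tool(BY),o,True); plan(b2w(-52,y,100),tool(BY),o,True)
E
```

```text
t 8.45 p [0.5636 0.218  0.2841] rot [-1.571e+00 -9.000e-04  1.526e-01] F [ 0.94 -0.55  0.34] gap 0.451
turn [0.0, -0.001, 0.0] shift [-0.257, 0.491, -0.34]
turn [0.0, -0.001, 0.0] shift [-0.257, 0.811, -0.34]
```

{"fn": "move_arm", "kwargs": {"rows": [[[0,0,0],[-0.06,0.1,-0.09],0.55],[[0,0,0],[-0.13,0.23,-0.17],0.55],[[0,0,0],[-0.19,0.36,-0.26],0.55],[[0,0,0],[-0.257,0.49,-0.34],0.55],[[0,0,0],[-0.257,0.57,-0.34],0.55],[[0,0,0],[-0.257,0.65,-0.34],0.55],[[0,0,0],[-0.257,0.73,-0.34],0.55],[[0,0,0],[-0.257,0.811,-0.34],0.55]], "force": 40}}

```text
time: 9.45
position: [0.5138, 0.1253, 0.0803]
ee_rot: [-1.57, -0.002, 0.154]
wrist_force: [-0.5, -0.5, -0.3]
finger_gap: 0.45
```

```bash
python3 - <<'E'
from h import *
o=st(); print(w2b(o['position']))
f=bot.grab_frame('wrist'); save(f,'w6.png')
E
```

```text
t 9.45 p [0.5138 0.1253 0.0803] rot [-1.5703e+00 -1.5000e-03  1.5350e-01] F [-0.53 -0.52 -0.3 ] gap 0.45
[-51.28678101 -84.56765048  80.25433678]
```

View pics/w6.png

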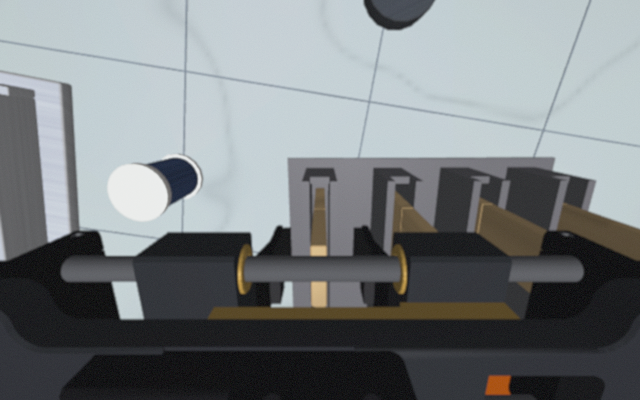

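{"fn": "move_arm", "kwargs": {"rows": [[[0,0,0],[0,0,0],0.8],[[0,0,0],[0,0,0],1],[[0,0,0],[0,0,0],1],[[0,0,0],[0,0,0],1],[[0,0,0],[0,0,0],1],[[0,0,0],[0,0,0],1],[[0,0,0],[0,0,0],1],[[0,0,0],[0,0,0],1]], "force": 40}}

```text
time: 10.5
position: [0.5122, 0.1243, 0.0784]
ee_rot: [-1.571, 0.002, 0.154]
wrist_force: [-1.8, -1.0, 5.6]
finger_gap: 0.089
```

```bash
cat > lift.py <<'E'
from h import *
import sys
y=float(sys.argv[1]); part=int(sys.argv[2]); gx=float(sys.argv[3]); gz=float(sys.argv[4])
W=[(0,66,6),(.1,64,6),(.2,60.5,7),(.3,57,8)] if part==1 else [(.4,48,8),(.48,36,8),(.52,22,10),(.52,5,14),(.52,-10,26),(.52,-14,45),(.52,-14,70),(.52,-14,100)]
o=st(); print(w2b(o['position']))
for w in W: plan(b2w(*tp(*w,y,gx,gz)),tool(BY,w[0]),o,True)
E
python3 - <<'E'
from h import *
o=st(); print(w2b(o['position']),o['finger_gap']*87)
E
python3 lift.py -85 1 -52 96
```

```text
t 10.5 p [0.5122 0.1243 0.0784] rot [-1.5711  0.0023  0.1536] F [-1.79 -0.96  5.58] gap 0.089
[-52.93027234 -85.23694604  78.4025329 ] 7.715286584857541
t 10.5 p [0.5122 0.1243 0.0784] rot [-1.5711  0.0023  0.1536] F [-1.79 -0.96  5.58] gap 0.089
[-52.93027234 -85.23694604  78.4025329 ]
turn [0.0, -0.001, -0.001] shift [-0.012, -0.02, 0.001]
turn [0.0, -0.001, 0.031] shift [0.013, -0.067, 0.001]
turn [-0.0, -0.001, 0.063] shift [0.037, -0.114, 0.001]
turn [-0.0, -0.001, 0.095] shift [0.065, -0.158, 0.001]
```

{"fn": "move_arm", "kwargs": {"rows": [[[0,0,0],[-0.006,-0.01,0],1],[[0,0,0],[-0.012,-0.02,0],1],[[0,0,0.016],[0,-0.044,0],1],[[0,0,0.031],[0.013,-0.067,0],1],[[0,0,0.047],[0.025,-0.09,0],1],[[0,0,0.063],[0.037,-0.114,0],1],[[0,0,0.079],[0.05,-0.136,0],1],[[0,0,0.095],[0.065,-0.158,0],1]]}}

```text
time: 11.5
position: [0.5283, 0.1267, 0.1178]
ee_rot: [-1.571, 0.303, 0.153]
wrist_force: [0.1, -0.5, -1.7]
finger_gap: 0.089
```

```bash
python3 lift.py -85 2 -52 95; python3 - <<'E'
from h import *
f=bot.grab_frame('scene'); im=cv2.resize(f['image'][90:230,270:450],None,fx=4,fy=4); cv2.imwrite('pics/s7.png',im[:,:,::-1])
E
```

```text
t 11.5 p [0.5283 0.1267 0.1178] rot [-1.5709  0.3028  0.1535] F [ 0.06 -0.55 -1.69] gap 0.089
[-36.70578293 -85.36632274 117.776141  ]
turn [-0.0, -0.001, 0.031] shift [-0.002, -0.033, 0.001]
turn [-0.0, -0.001, 0.056] shift [-0.018, -0.054, 0.001]
turn [-0.0, -0.001, 0.069] shift [-0.058, -0.062, 0.001]
turn [-0.0, -0.001, 0.069] shift [-0.128, -0.057, 0.001]
turn [-0.0, -0.001, 0.069] shift [-0.199, -0.085, 0.001]
turn [-0.0, -0.001, 0.069] shift [-0.237, -0.152, 0.001]
turn [-0.0, -0.001, 0.069] shift [-0.267, -0.248, 0.001]
turn [-0.0, -0.001, 0.069] shift [-0.303, -0.362, 0.001]
```

View pics/s7.png

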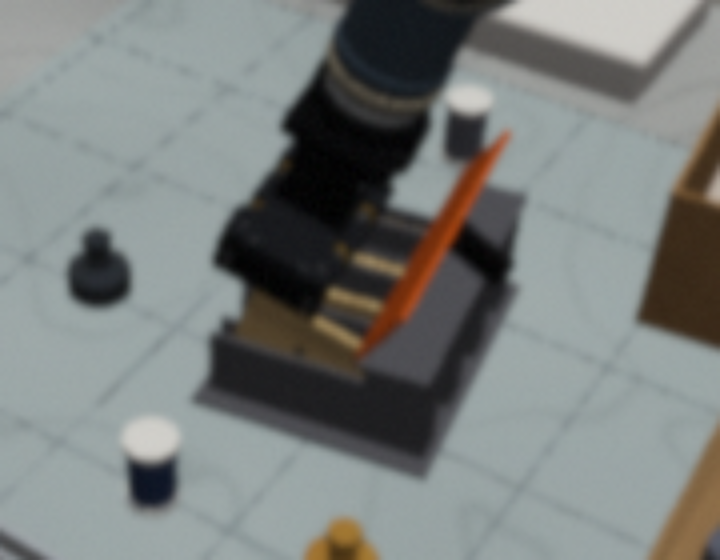

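{"fn": "move_arm", "kwargs": {"rows": [[[0,0,0.031],[-0.002,-0.033,0],1],[[0,0,0.056],[-0.018,-0.054,0],1],[[0,0,0.069],[-0.058,-0.062,0],1],[[0,0,0.069],[-0.128,-0.057,0],1],[[0,0,0.069],[-0.199,-0.085,0],1],[[0,0,0.069],[-0.237,-0.152,0],1],[[0,0,0.069],[-0.267,-0.248,0],1],[[0,0,0.069],[-0.303,-0.362,0],1]]}}

```text
time: 12.55
position: [0.4851, 0.12, 0.2287]
ee_rot: [-1.57, 0.518, 0.152]
wrist_force: [-0.8, -0.4, -2.3]
finger_gap: 0.088
```

```bash
python3 - <<'E'
from h import *
o=st(); print(w2b(o['position']),np.round(o['qpos'],2))
f=bot.grab_frame('scene'); im=cv2.resize(f['image'][60:230,230:450],None,fx=3.5,fy=3.5); cv2.imwrite('pics/s8.png',im[:,:,::-1])
R=tool(RY)
p=r2w(-53,-87,240); plan(p,R,o,True)
p=r2w(-53,87,240); plan(p,R,o,True)
E
```

```text
t 12.55 p [0.4851 0.12   0.2287] rot [-1.57    0.5178  0.1525] F [-0.82 -0.35 -2.33] gap 0.088
[-80.40949843 -85.24571601 228.72165904] [ 0.26  0.6  -0.82  1.59  0.22  1.62  1.11]
turn [0.015, 0.057, -0.164] shift [-0.222, 0.16, -1.645]
turn [0.015, 0.057, -0.164] shift [-0.113, 0.098, -0.961]
```

View pics/s8.png

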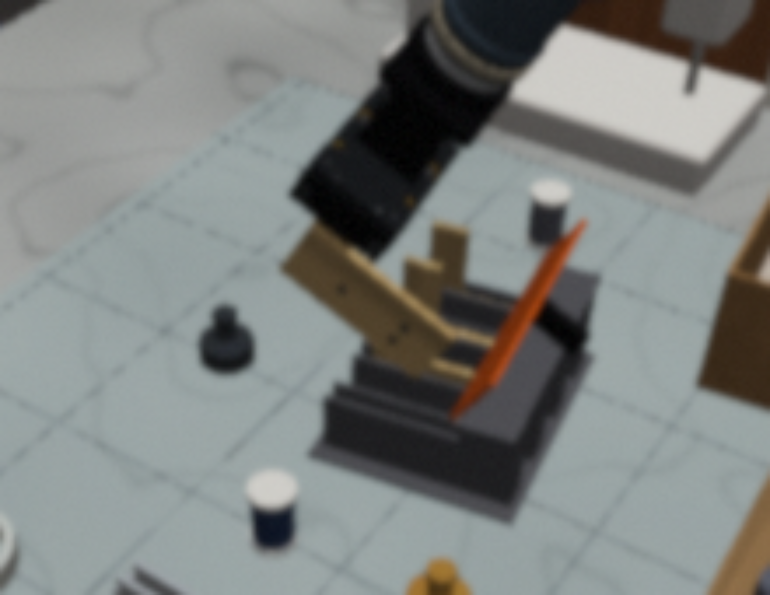

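{"fn": "move_arm", "kwargs": {"rows": [[[0.002,0.007,-0.02],[-0.02,-0.02,-0.12],1],[[0.004,0.014,-0.041],[-0.04,0,-0.24],1],[[0.006,0.021,-0.062],[-0.05,0.02,-0.36],1],[[0.008,0.028,-0.082],[-0.06,0.04,-0.48],1],[[0.01,0.036,-0.103],[-0.08,0.06,-0.6],1],[[0.012,0.043,-0.123],[-0.09,0.08,-0.72],1],[[0.014,0.05,-0.144],[-0.1,0.09,-0.84],1],[[0.015,0.057,-0.164],[-0.113,0.098,-0.961],1]]}}

```text
time: 13.6
position: [0.4867, -0.1226, 0.2257]
ee_rot: [-1.57, -0.008, -0.032]
wrist_force: [-0.8, 0.7, -1.1]
finger_gap: 0.091
```

```bash
python3 - <<'E'
from h import *
o=st(); print(w2r(o['position']),np.round(o['qpos'],2))
f=bot.grab_frame('wrist'); save(f,'w9.png'); np.savez('pics/w9.npz',**f)
f=bot.grab_frame('scene'); im=cv2.resize(f['image'][100:330,180:420],None,fx=3,fy=2.6); cv2.imwrite('pics/s9.png',im[:,:,::-1])
plan(r2w(-53,-87,240),tool(RY),o,True)
E
```

```text
t 13.6 p [ 0.4867 -0.1226  0.2257] rot [-1.5696 -0.0075 -0.0317] F [-0.82  0.74 -1.07] gap 0.091
[-51.611508    87.30067749 225.65735607] [ 0.84  0.27 -0.79  1.9   0.22  1.05  1.49]
turn [-0.0, -0.001, 0.002] shift [-0.004, 0.017, -0.697]
```

View pics/w9.png

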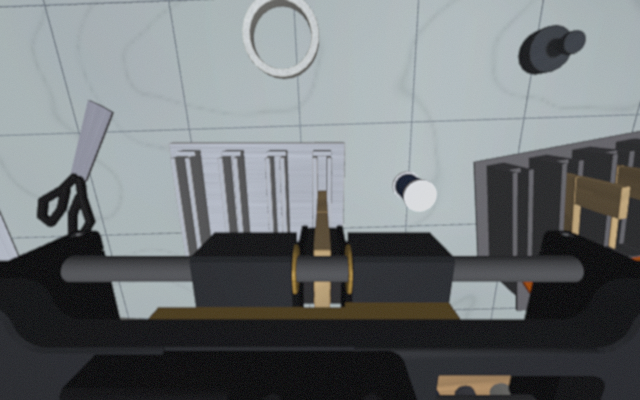

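View pics/s9.png

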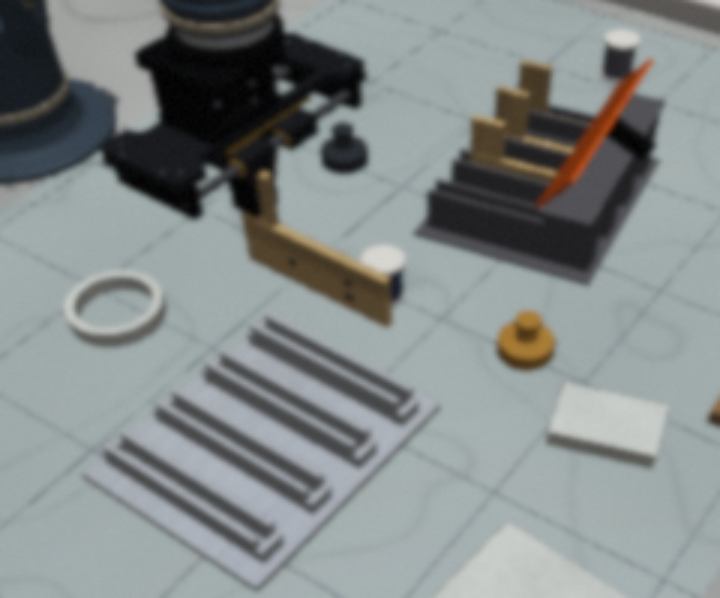

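{"fn": "move_arm", "kwargs": {"rows": [[[0,0,0],[0,0,-0.08],1],[[0,0,0],[0,0,-0.18],1],[[0,0,0],[0,0,-0.28],1],[[0,0,0],[0,0,-0.39],1],[[0,0,0],[0,0,-0.5],1],[[0,0,0],[0,0,-0.6],1],[[0,0,0.002],[-0.004,0.017,-0.697],1],[[0,0,0.002],[-0.004,0.017,-0.697],1]]}}

```text
time: 14.7
position: [0.477, -0.3018, 0.2207]
ee_rot: [-1.572, 0.003, -0.041]
wrist_force: [-1.1, 0.9, -1.8]
finger_gap: 0.087
```

```bash
cat > held.py <<'E'
from h import *
def held(f,zlo=60,tag=None):
    """plate points in rack frame from scene cam; bottom edge & tilt"""
    P=pts(f); Q=w2r(P); hsv=cv2.cvtColor(f['image'],cv2.COLOR_RGB2HSV)
    o=bot.get_obs(); y=w2r(o['position'])[1]
    m=(hsv[...,0]>8)&(hsv[...,0]<28)&(hsv[...,1]>60)&(hsv[...,1]<200)&(abs(Q[...,1]-y)<14)&(Q[...,2]>zlo-45)&(abs(Q[...,0])<110)
    q=Q[m]; print('n',len(q),'x',np.percentile(q[:,0],[1,99]).round(1),'z',np.percentile(q[:,2],[1,99]).round(1),'y med',np.median(q[:,1]).round(1))
    b=[];t=[]
    for x in range(-60,66,6):
        k=q[abs(q[:,0]-x)<3]
        if len(k)>8: b.append((x,np.percentile(k[:,2],3))); t.append((x,np.percentile(k[:,2],97),np.median(k[:,1])))
    b=np.array(b);t=np.array(t); pb=np.polyfit(b[:,0],b[:,1],1); k=t[:,0]>-30; pt=np.polyfit(t[k,0],t[k,1],1)
    print('bottom slope %.3f z@0 %.1f | top slope %.3f | yslope %.3f'%(pb[0],pb[1],pt[0],np.polyfit(t[k,0],t[k,2],1)[0]))
if __name__=='__main__':
    f=bot.grab_frame('scene'); held(f); st()
E
python3 held.py; python3 - <<'E'
from h import *
o=st(); print(w2r(o['position']),np.round(o['qpos'],2))
f=bot.grab_frame('wrist'); save(f,'w10.png'); np.savez('pics/w10.npz',**f)
E
```

```text
n 1016 x [-64.7  67.9] z [151.5 323.9] y med -96.3
bottom slope -0.019 z@0 155.1 | top slope -0.821 | yslope -0.013
t 14.75 p [ 0.4775 -0.3     0.2209] rot [-1.5709  0.0023 -0.0389] F [ 0.37  0.38 -1.3 ] gap 0.088
t 14.75 p [ 0.4775 -0.3     0.2209] rot [-1.5709  0.0023 -0.0389] F [ 0.37  0.38 -1.3 ] gap 0.088
[-55.60235407 -90.29945278 220.92567584] [ 1.03  0.37 -0.7   1.77  0.27  1.1   1.77]
```

View pics/w10.png

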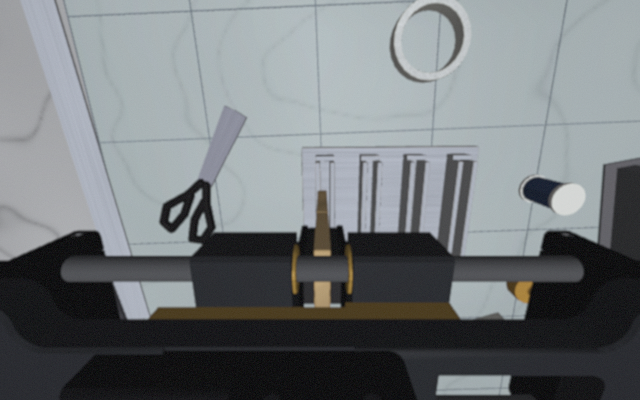

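```bash
python3 - <<'E'
from h import *
f=dict(np.load('pics/w10.npz')); P=w2r(pts(f)); hsv=cv2.cvtColor(f['image'],cv2.COLOR_RGB2HSV)
m=(hsv[...,0]>8)&(hsv[...,0]<28)&(hsv[...,1]>60)&(hsv[...,1]<200); m[:180]=0;m[235:]=0;m[:,:300]=0;m[:,350:]=0
q=P[m]; print(m.sum())
for z in range(130,240,10):
    k=q[abs(q[:,2]-z)<5]
    if len(k)>3: print(z,len(k),np.percentile(k[:,0],[5,95]).round(1),np.percentile(k[:,1],[5,50,95]).round(1))
# rack re-measure
z=P[...,2]; m=(z>6)&(z<25)&(abs(P[...,0])<120)&(abs(P[...,1])<140); m[235:]=0
m=cv2.morphologyEx(m.astype(np.uint8),cv2.MORPH_OPEN,np.ones((3,3)))>0
q=P[m]; print(np.percentile(q[:,0],.5),np.percentile(q[:,1],[.5,99.5]),np.median(q[:,2]))
for x in (-70,-40):
  k=(z>40)&(z<56)&(abs(P[...,0]-x)<10); k[235:]=0; h,e=np.histogram(P[k][:,1],bins=np.arange(-110,110,2)); print(x,[(int(a),int(b)) for a,b in zip(e,h) if b>2])
E
```

```text
438
160 23 [-71.  -70.5] [-92.4 -89.9 -87.4]
170 22 [-71.  -70.5] [-92.3 -89.9 -87.5]
180 27 [-70.9 -70.4] [-92.7 -89.9 -87.6]
190 29 [-71.1 -70.5] [-92.6 -90.6 -87.7]
200 38 [-71.1 -70.5] [-92.8 -89.9 -87.2]
210 47 [-71.1 -70.5] [-93.1 -90.  -87.3]
220 55 [-71.2 -70.4] [-93.1 -90.  -87.4]
230 82 [-71.2 -64.9] [-94.8 -90.  -85.3]
-94.95251306990471 [-117.22935959  113.1231512 ] 13.390071866679612
-70 [(-100, 17), (-98, 18), (-96, 33), (-94, 18), (-82, 11), (-80, 25), (-78, 33), (-76, 15), (-42, 26), (-40, 32), (-38, 26), (-36, 7), (-24, 35), (-22, 25), (-20, 25), (-18, 13), (16, 52), (18, 28), (20, 27), (22, 7), (34, 56), (36, 29), (38, 26), (40, 9), (74, 69), (76, 29), (78, 23), (80, 8), (92, 73), (94, 32), (96, 25), (98, 6)]
-40 [(-100, 16), (-98, 20), (-96, 3), (-94, 4), (-82, 16), (-80, 15), (-78, 32), (-42, 26), (-40, 23), (-38, 28), (-36, 5), (-24, 32), (-22, 23), (-20, 27), (-18, 8), (16, 48), (18, 24), (20, 26), (22, 4), (34, 53), (36, 26), (38, 22), (40, 7), (74, 60), (76, 26), (78, 24), (80, 8), (92, 72), (94, 24), (96, 21), (98, 6)]
```

```bash
python3 - <<'E'
from h import *
o=st()
plan(r2w(-53,-87.2,95+62),tool(RY),o,True)
E
```

```text
t 14.8 p [ 0.4778 -0.299   0.2212] rot [-1.5709  0.0019 -0.0372] F [-0.03  0.59 -0.85] gap 0.089
turn [0.0, -0.002, -0.001] shift [0.01, 0.331, 0.008]
```

{"fn": "move_arm", "kwargs": {"rows": [[[0,-0.002,0],[0.01,0.05,0.008],1],[[0,-0.002,0],[0.01,0.11,0.008],1],[[0,-0.002,0],[0.01,0.17,0.008],1],[[0,-0.002,0],[0.01,0.23,0.008],1],[[0,-0.002,0],[0.01,0.29,0.008],1],[[0,-0.002,0],[0.01,0.331,0.008],1],[[0,-0.002,0],[0.01,0.331,0.008],1],[[0,-0.002,0],[0.01,0.331,0.008],1]]}}

```text
time: 15.8
position: [0.4806, -0.2972, 0.1388]
ee_rot: [-1.571, 0.001, -0.031]
wrist_force: [0.2, 0.8, -0.9]
finger_gap: 0.092
```

```bash
cat > chk.py <<'E'
from h import *
import sys
y0=float(sys.argv[1]); name=sys.argv[2]
o=st(); print('tcp rack',w2r(o['position']).round(1))
f=bot.grab_frame('wrist'); save(f,name); P=w2r(pts(f)); hsv=cv2.cvtColor(f['image'],cv2.COLOR_RGB2HSV); z=P[...,2]
m=(hsv[...,0]>8)&(hsv[...,0]<28)&(hsv[...,1]>60)&(hsv[...,1]<200)&(abs(P[...,1]-y0)<12); m[240:]=0
q=P[m]
for zz in range(20,260,20):
    k=q[abs(q[:,2]-zz)<10]
    if len(k)>8: print(zz,len(k),'x',np.percentile(k[:,0],[5,50]).round(1),'y',np.percentile(k[:,1],[5,50,95]).round(1))
k=(z>44)&(z<56)&(abs(P[...,0]+78)<25)&(abs(P[...,1]-y0)<18)&~m; k[235:]=0; 
h,e=np.histogram(P[k][:,1],bins=np.arange(y0-18,y0+18,1)); print('walls',[(round(float(a-y0)),int(b)) for a,b in zip(e,h) if b>2])
E
python3 chk.py -87 w11.png; python3 - <<'E'
from h import *
plan(r2w(-53,-87.2,95+30),tool(RY),None,True)
plan(r2w(-53,-87.2,95+11),tool(RY),None,True)
E
```

```text
t 15.8 p [ 0.4806 -0.2972  0.1388] rot [-1.5712e+00  1.0000e-03 -3.1000e-02] F [ 0.2   0.75 -0.88] gap 0.092
tcp rack [-52.5 -87.4 138.8]
80 45 x [-67.8 -67.6] y [-90.4 -88.  -84.7]
100 56 x [-67.9 -67.6] y [-90.2 -87.6 -84.9]
120 82 x [-68.  -67.7] y [-90.  -87.2 -84.4]
140 139 x [-68.1 -67.8] y [-90.4 -87.2 -83. ]
160 204 x [-68.1 -67.8] y [-91.1 -87.2 -83.6]
180 14 x [-68.3 -68. ] y [-89.8 -87.5 -84.5]
walls [(-12, 29), (-11, 29), (-10, 29), (-9, 29), (-8, 29), (-7, 29), (-6, 3), (6, 29), (7, 29), (8, 30), (9, 30), (10, 32), (11, 30), (12, 7)]
turn [0.0, -0.0, -0.0] shift [-0.002, 0.131, 0.001]
turn [0.0, -0.0, -0.0] shift [-0.002, 0.207, 0.001]
```

View pics/w11.png

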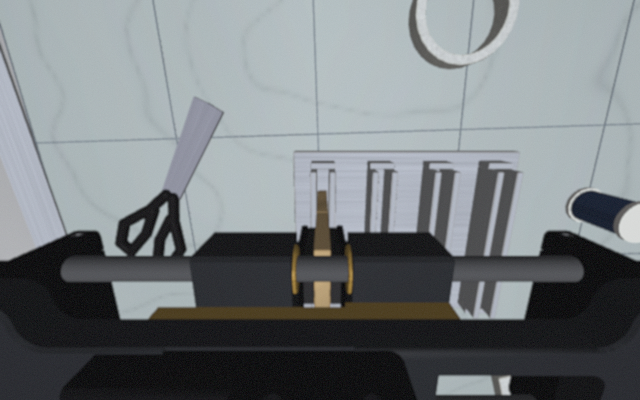

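{"fn": "move_arm", "kwargs": {"rows": [[[0,0,0],[-0.002,0.03,0.001],1],[[0,0,0],[-0.002,0.06,0.001],1],[[0,0,0],[-0.002,0.09,0.001],1],[[0,0,0],[-0.002,0.12,0.001],1],[[0,0,0],[-0.002,0.15,0.001],1],[[0,0,0],[-0.002,0.175,0.001],1],[[0,0,0],[-0.002,0.193,0.001],1],[[0,0,0],[-0.002,0.205,0.001],1]]}}

```text
time: 16.85
position: [0.4802, -0.297, 0.0875]
ee_rot: [-1.571, 0.001, -0.031]
wrist_force: [0.8, -0.5, -1.0]
finger_gap: 0.091
```

```bash
python3 chk.py -87 w12.png
```

```text
t 16.85 p [ 0.4802 -0.297   0.0875] rot [-1.5713e+00  8.0000e-04 -3.1000e-02] F [ 0.76 -0.48 -1.  ] gap 0.091
tcp rack [-53.  -87.2  87.5]
20 21 x [-68.3 -68. ] y [-89.5 -87.  -84.4]
40 48 x [-68.3 -68. ] y [-89.4 -87.  -84.6]
60 63 x [-68.4 -68.1] y [-89.8 -87.  -84.8]
80 100 x [-68.5 -68.1] y [-90.2 -87.  -84.4]
100 176 x [-68.7 -68.2] y [-91.  -87.  -82.8]
120 109 x [-68.8 -68.2] y [-90.8 -87.6 -83.8]
walls [(-12, 36), (-11, 41), (-10, 56), (-9, 45), (-8, 37), (-7, 70), (-4, 7), (3, 3), (6, 69), (7, 37), (8, 43), (9, 62), (10, 38), (11, 36), (12, 6)]
```

{"fn": "move_arm", "kwargs": {"rows": [[[0,0,0],[0,0.006,0],1],[[0,0,0],[0,0.01,0],1],[[0,0,0],[0,0.014,0],1],[[0,0,0],[0,0.014,0],1],[[0,0,0],[0,0.014,0],0.9],[[0,0,0],[0,0.01,0],0.7],[[0,0,0],[0,0.01,0],0.55],[[0,0,0],[0,0.01,0],0.55]]}}

```text
time: 17.9
position: [0.4799, -0.297, 0.0845]
ee_rot: [-1.571, 0.001, -0.031]
wrist_force: [-0.0, -1.1, 0.2]
finger_gap: 0.357
```

```bash
python3 - <<'E'
from h import *
o=st(); plan(b2w(10,0,300),tool(BY),o)
E
```

```text
t 17.9 p [ 0.4799 -0.297   0.0845] rot [-1.5709e+00  1.4000e-03 -3.1000e-02] F [-0.02 -1.07  0.23] gap 0.357
turn [-0.0, -0.06, -0.0] shift [0.259, -0.862, 2.07]
```

{"fn": "move_arm", "kwargs": {"rows": [[[0,0,0],[0,-0.12,0],0.55],[[0,0,0],[0,-0.28,0],0.55],[[0,0,0],[0,-0.45,0.05],0.55],[[0,-0.006,0],[0.03,-0.6,0.2],0.55],[[0,-0.012,0],[0.06,-0.7,0.4],0.55],[[0,-0.018,0],[0.09,-0.8,0.6],0.55],[[0,-0.024,0],[0.12,-0.86,0.8],0.55],[[0,-0.03,0],[0.14,-0.86,1.0],0.55]]}}

```text
time: 18.9
position: [0.5239, -0.0464, 0.3009]
ee_rot: [-1.572, -0.002, 0.064]
wrist_force: [1.1, 0.1, -0.0]
finger_gap: 0.448
```

```bash
python3 - <<'E'
from h import *
o=st(); plan(b2w(10,0,300),tool(BY),o)
f=bot.grab_frame('wrist'); save(f,'w13.png'); np.savez('pics/w13.npz',**f)
E
```

```text
t 18.9 p [ 0.5239 -0.0464  0.3009] rot [-1.5715 -0.0016  0.0636] F [ 1.13  0.07 -0.04] gap 0.448
turn [0.0, -0.03, 0.001] shift [0.216, 0.003, 1.048]
```

View pics/w13.png

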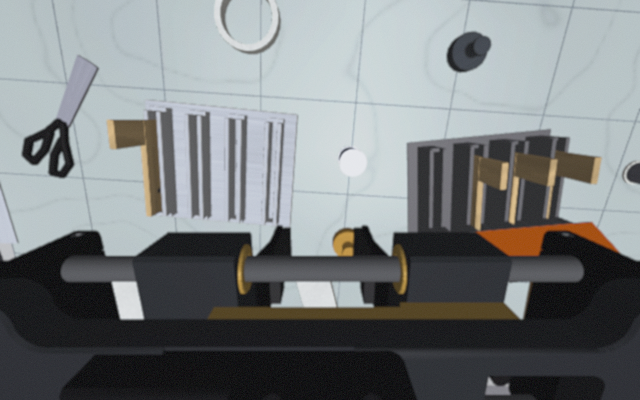

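```bash
cat > rk.py <<'E'
from h import *
import sys
def rk(f):
    P=w2r(pts(f)); z=P[...,2]; hsv=cv2.cvtColor(f['image'],cv2.COLOR_RGB2HSV)
    wood=(hsv[...,0]>8)&(hsv[...,0]<28)&(hsv[...,1]>60)&(hsv[...,1]<200)&(abs(P[...,0])<120)
    for k,y in enumerate([87,29,-29,-87]):
        m=wood&(abs(P[...,1]-y)<20)
        t=m&(z>110); b=m&(z>50)&(z<95)&(P[...,0]>-25)
        if t.sum()>8:
            q=P[t]; zt=np.percentile(q[:,2],95); q=q[q[:,2]>zt-4]; print(k,t.sum(),'tabtop %.1f x %.1f..%.1f y %.1f..%.1f'%(zt,*np.percentile(q[:,0],[3,97]),*np.percentile(q[:,1],[3,97])),end=' ')
        if b.sum()>8:
            q=P[b]; zt=np.percentile(q[:,2],90); q=q[q[:,2]>zt-4]; p=np.polyfit(q[:,0],q[:,2],1); print('body top %.1f slope %.3f x..%.1f y %.1f..%.1f'%(zt,p[0],q[:,0].max(),*np.percentile(q[:,1],[3,97])))
        else: print()
if __name__=='__main__': rk(dict(np.load(sys.argv[1])))
E
python3 rk.py pics/w13.npz; python3 tabs.py pics/w13.npz; python3 - <<'E'
from h import *
o=bot.get_obs(); plan(b2w(-53,-28,180),tool(BY),o,True)
E
```

```text
0 38 tabtop 399.1 x -46.3..-43.6 y 79.3..83.4 


3 473 tabtop 131.8 x -66.4..-36.4 y -89.7..-82.8 body top 73.6 slope 0.003 x..70.3 y -89.6..-83.0
0 283 tab x -65.5..-35.7 y 79.1..86.7 z 122.4 slope 0.004 body n91 z 52.7 y 86.7..95.0 slope -0.038
1 289 tab x -68.6..-36.5 y 25.5..33.7 z 122.5 slope -0.007 body n294 z 59.1 y 17.9..36.7 slope 0.029
2 259 tab x -69.5..-37.4 y -33.5..-25.6 z 122.7 slope -0.004 body n284 z 71.0 y -33.6..-25.4 slope -0.008
3 none 0
turn [-0.001, -0.026, 0.001] shift [-0.017, 0.562, 0.875]
```

{"fn": "move_arm", "kwargs": {"rows": [[[0,-0.005,0],[0,0.06,0.2],0.55],[[0,-0.01,0],[-0.01,0.15,0.42],0.55],[[0,-0.02,0],[-0.015,0.3,0.64],0.55],[[0,-0.026,0],[-0.017,0.5,0.875],0.55],[[0,-0.026,0],[-0.017,0.562,0.875],0.55],[[0,-0.026,0],[-0.017,0.562,0.875],0.55],[[0,-0.026,0],[-0.017,0.562,0.875],0.55],[[0,-0.026,0],[-0.017,0.562,0.875],0.55]]}}

```text
time: 19.95
position: [0.5044, 0.1798, 0.1626]
ee_rot: [-1.567, -0.005, 0.154]
wrist_force: [-0.1, -0.3, 0.8]
finger_gap: 0.453
```

```bash
python3 - <<'E'
from h import *
o=st(); print(w2b(o['position']).round(1))
f=bot.grab_frame('wrist'); save(f,'w14.png'); np.savez('pics/w14.npz',**f)
import tabs; tabs.tabs(f)
plan(b2w(-53,-29,99.5),tool(BY),o,True)
E
```

```text
t 19.95 p [0.5044 0.1798 0.1626] rot [-1.5668 -0.0049  0.1541] F [-0.09 -0.28  0.78] gap 0.453
[-52.  -29.2 162.6]
0 491 tab x -66.5..-40.6 y 87.0..94.5 z 122.6 slope -0.013 body n160 z 53.1 y 85.4..94.7 slope 0.105
1 463 tab x -69.1..-40.8 y 26.4..34.0 z 122.9 slope -0.018 body n224 z 59.0 y 26.2..33.7 slope 0.082
2 446 tab x -70.1..-37.7 y -32.5..-24.8 z 123.1 slope 0.006 body n137 z 71.2 y -32.6..-25.6 slope 0.012
3 none 0
turn [-0.001, -0.001, 0.002] shift [-0.005, 0.327, -0.001]
```

View pics/w14.png

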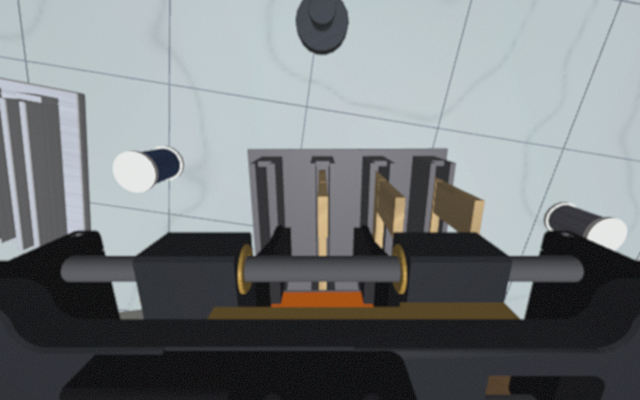

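{"fn": "move_arm", "kwargs": {"rows": [[[0,0,0],[-0.005,0.08,0],0.55],[[0,0,0],[-0.005,0.16,0],0.55],[[0,0,0],[-0.005,0.25,0],0.55],[[0,0,0],[-0.005,0.327,0],0.55],[[0,0,0],[-0.005,0.327,0],0.6],[[0,0,0],[-0.005,0.327,0],1],[[0,0,0],[-0.005,0.327,0],1],[[0,0,0],[-0.005,0.327,0],1]], "force": 40}}

```text
time: 21.0
position: [0.5038, 0.1802, 0.0814]
ee_rot: [-1.567, -0.006, 0.154]
wrist_force: [-1.2, -0.5, -0.6]
finger_gap: 0.142
```

```bash
python3 lift.py -29 1 -52.5 95.5
```

```text
t 21.0 p [0.5038 0.1802 0.0814] rot [-1.5667 -0.0061  0.1542] F [-1.25 -0.45 -0.61] gap 0.142
[-52.57274018 -28.69162669  81.43540235]
turn [-0.001, -0.001, 0.002] shift [-0.016, -0.006, -0.001]
turn [-0.001, -0.001, 0.034] shift [0.01, -0.053, -0.001]
turn [-0.001, -0.001, 0.066] shift [0.034, -0.1, -0.001]
turn [-0.001, -0.001, 0.097] shift [0.062, -0.144, -0.0]
```

{"fn": "move_arm", "kwargs": {"rows": [[[0,0,0],[0,0,0],1],[[0,0,0],[0,0,0],1],[[0,0,0],[0,0,0],1],[[0,0,0.002],[-0.016,-0.01,0],1],[[0,0,0.034],[0.01,-0.055,0],1],[[0,0,0.066],[0.034,-0.102,0],1],[[0,0,0.082],[0.048,-0.124,0],1],[[0,0,0.097],[0.062,-0.146,0],1]]}}

```text
time: 22.0
position: [0.5191, 0.1825, 0.1181]
ee_rot: [-1.566, 0.3, 0.155]
wrist_force: [-0.1, -0.0, -1.8]
finger_gap: 0.087
```

```bash
python3 lift.py -29 2 -52.5 96
```

```text
t 22.0 p [0.5191 0.1825 0.1181] rot [-1.566   0.3004  0.1554] F [-0.1  -0.02 -1.81] gap 0.087
[-37.08854812 -28.90028245 118.13193779]
turn [-0.002, -0.0, 0.032] shift [-0.001, -0.036, -0.0]
turn [-0.002, -0.0, 0.057] shift [-0.017, -0.057, -0.0]
turn [-0.002, -0.0, 0.07] shift [-0.057, -0.065, -0.0]
turn [-0.002, -0.0, 0.07] shift [-0.127, -0.06, -0.0]
turn [-0.002, -0.0, 0.07] shift [-0.198, -0.089, -0.0]
turn [-0.002, -0.0, 0.07] shift [-0.236, -0.156, 0.0]
turn [-0.002, -0.0, 0.07] shift [-0.266, -0.252, 0.001]
turn [-0.002, -0.0, 0.07] shift [-0.301, -0.367, 0.001]
```

{"fn": "move_arm", "kwargs": {"rows": [[[0,0,0.032],[-0.004,-0.034,0],1],[[0,0,0.057],[-0.022,-0.054,0],1],[[0,0,0.07],[-0.06,-0.063,0],1],[[0,0,0.07],[-0.127,-0.06,0],1],[[0,0,0.07],[-0.198,-0.087,0],1],[[0,0,0.07],[-0.236,-0.154,0],1],[[0,0,0.07],[-0.266,-0.25,0],1],[[0,0,0.07],[-0.301,-0.365,0],1]]}}

```text
time: 23.0
position: [0.4748, 0.175, 0.2296]
ee_rot: [-1.566, 0.519, 0.156]
wrist_force: [0.4, -0.3, -1.4]
finger_gap: 0.093
```

```bash
python3 - <<'E'
from h import *
o=st(); print(w2b(o['position']),np.round(o['qpos'],2))
f=bot.grab_frame('scene'); im=cv2.resize(f['image'][60:230,230:450],None,fx=3.5,fy=3.5); cv2.imwrite('pics/s15.png',im[:,:,::-1])
R=tool(RY)
plan(r2w(-53,29,240),R,o,True)
plan(r2w(-55,-29,240),R,o,True)
E
```

```text
t 23.0 p [0.4748 0.175  0.2296] rot [-1.5658  0.519   0.1565] F [ 0.36 -0.33 -1.41] gap 0.093
[-82.04491558 -29.33701111 229.61336545] [ 0.19  0.62 -0.86  1.58  0.2   1.61  1.02]
turn [0.014, 0.057, -0.165] shift [-0.146, 0.115, -1.412]
turn [0.014, 0.057, -0.165] shift [-0.19, 0.139, -1.639]
```

View pics/s15.png

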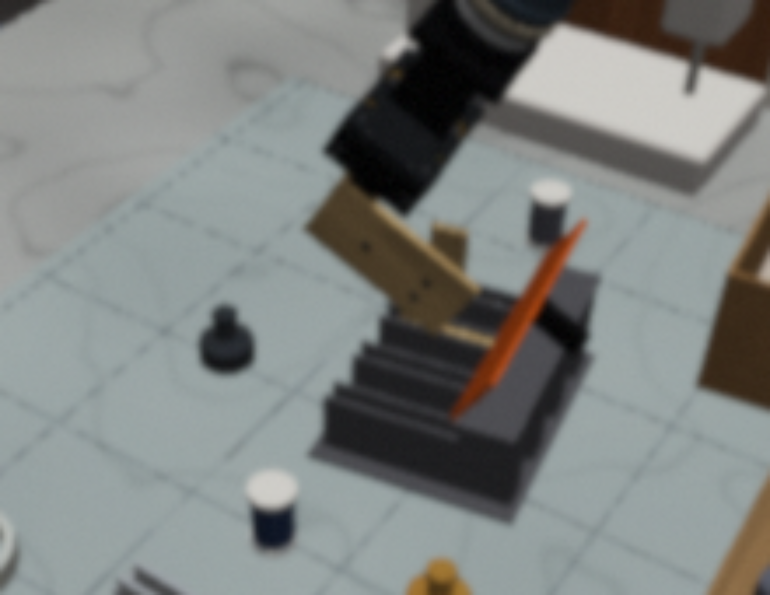

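{"fn": "move_arm", "kwargs": {"rows": [[[0.002,0.007,-0.02],[-0.02,-0.02,-0.12],1],[[0.004,0.014,-0.041],[-0.04,0,-0.24],1],[[0.006,0.021,-0.062],[-0.05,0.02,-0.37],1],[[0.008,0.028,-0.082],[-0.06,0.03,-0.5],1],[[0.01,0.036,-0.103],[-0.08,0.05,-0.63],1],[[0.012,0.043,-0.124],[-0.09,0.06,-0.76],1],[[0.014,0.05,-0.145],[-0.1,0.07,-0.88],1],[[0.014,0.057,-0.165],[-0.115,0.085,-1.0],1]]}}

```text
time: 24.05
position: [0.4792, -0.0769, 0.2286]
ee_rot: [-1.568, -0.009, -0.029]
wrist_force: [-0.4, -0.4, -1.4]
finger_gap: 0.086
```

```bash
python3 - <<'E'
from h import *
o=st()
plan(r2w(-55,-29,200),tool(RY),o,True)
plan(r2w(-55,-29,95.5+62),tool(RY),o,True)
E
```

```text
t 24.05 p [ 0.4792 -0.0769  0.2286] rot [-1.5683 -0.009  -0.0292] F [-0.38 -0.38 -1.44] gap 0.086
turn [-0.001, 0.0, 0.003] shift [0.02, 0.188, -0.648]
turn [-0.001, 0.0, 0.003] shift [0.018, 0.358, -0.648]
```

{"fn": "move_arm", "kwargs": {"rows": [[[0,0,0.003],[0,0,-0.12],1],[[0,0,0.003],[0.01,0.03,-0.28],1],[[0,0,0.003],[0.01,0.07,-0.44],1],[[0,0,0.003],[0.02,0.12,-0.58],1],[[0,0,0.003],[0.02,0.2,-0.648],1],[[0,0,0.003],[0.02,0.28,-0.648],1],[[0,0,0.003],[0.018,0.358,-0.648],1],[[0,0,0.003],[0.018,0.358,-0.648],1]]}}

```text
time: 25.05
position: [0.4787, -0.2374, 0.1372]
ee_rot: [-1.566, 0.004, -0.027]
wrist_force: [0.1, -0.1, -1.6]
finger_gap: 0.091
```

```bash
python3 chk.py -29 w16.png;  python3 - <<'E'
from h import *
plan(r2w(-55,-29,95.5+12),tool(RY),None,True)
E
```

```text
t 25.05 p [ 0.4787 -0.2374  0.1372] rot [-1.5664  0.0036 -0.0275] F [ 0.05 -0.06 -1.57] gap 0.091
tcp rack [-56.2 -27.6 137.2]
80 42 x [-74.5 -74.3] y [-29.6 -27.1 -24.7]
100 57 x [-74.5 -74.2] y [-30.2 -27.3 -24.9]
120 79 x [-74.2 -74. ] y [-30.1 -27.4 -24.7]
140 129 x [-74.3 -73.9] y [-31.1 -27.5 -23.2]
160 207 x [-74.1 -73.7] y [-31.4 -27.6 -24. ]
180 54 x [-73.9 -73.7] y [-31.3 -27.9 -24.6]
walls [(-12, 21), (-11, 38), (-10, 33), (-9, 30), (-8, 30), (-7, 28), (6, 27), (7, 30), (8, 29), (9, 30), (10, 29), (11, 29)]
turn [-0.001, 0.001, -0.0] shift [0.001, 0.198, -0.005]
```

View pics/w16.png

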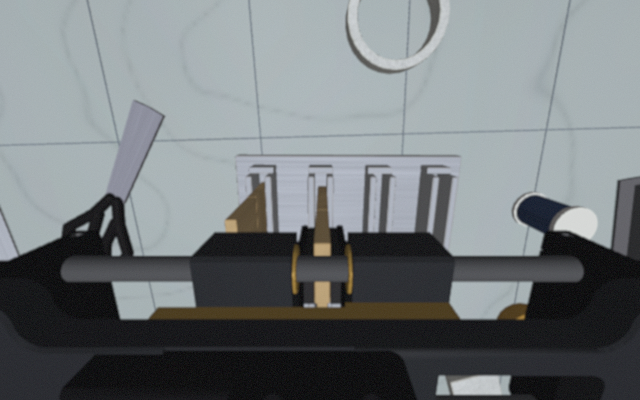

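{"fn": "move_arm", "kwargs": {"rows": [[[0,0,0],[0.01,0.0,-0.006],1],[[0,0,0],[0.012,0.04,-0.006],1],[[0,0,0],[0.012,0.08,-0.006],1],[[0,0,0],[0.012,0.115,-0.006],1],[[0,0,0],[0.012,0.145,-0.006],1],[[0,0,0],[0.012,0.17,-0.006],1],[[0,0,0],[0.012,0.188,-0.006],1],[[0,0,0],[0.012,0.198,-0.006],1]]}}

```text
time: 26.1
position: [0.4818, -0.2392, 0.0894]
ee_rot: [-1.568, 0.004, -0.028]
wrist_force: [-9.4, 1.7, 22.8]
finger_gap: 0.087
```

```bash
python3 chk.py -29 w17.png
```

```text
t 26.1 p [ 0.4818 -0.2392  0.0894] rot [-1.568   0.0036 -0.028 ] F [-9.39  1.75 22.75] gap 0.087
tcp rack [-53.  -29.4  89.4]
20 20 x [-70.6 -70.4] y [-31.5 -28.9 -26.5]
40 43 x [-70.6 -70.5] y [-31.4 -29.  -26.6]
60 63 x [-70.8 -70.5] y [-32.  -29.1 -26.8]
80 90 x [-70.8 -70.5] y [-32.4 -29.2 -26.5]
100 173 x [-70.9 -70.5] y [-34.4 -29.2 -24.6]
120 189 x [-71.1 -70.6] y [-33.1 -29.8 -26.1]
walls [(-12, 35), (-11, 50), (-10, 58), (-9, 35), (-8, 38), (-7, 67), (-4, 6), (3, 3), (6, 65), (7, 39), (8, 36), (9, 61), (10, 46), (11, 34)]
```

{"fn": "move_arm", "kwargs": {"rows": [[[0,0,0],[0,-0.002,0],1],[[0,0,0],[0,-0.002,0],0.95],[[0,0,0],[0,0,0],0.7],[[0,0,0],[0,0,0],0.55],[[0,0,0],[0,0,0],0.55],[[0,0,0],[0,-0.1,0],0.55],[[0,0,0],[0,-0.25,0],0.55],[[0,0,0],[0,-0.42,0],0.55]]}}

```text
time: 27.15
position: [0.482, -0.2393, 0.1953]
ee_rot: [-1.567, 0.004, -0.028]
wrist_force: [0.7, 0.2, 0.5]
finger_gap: 0.448
```

```bash
python3 - <<'E'
from h import *
o=st(); plan(b2w(0,20,290),tool(BY),o)
E
```

```text
t 27.15 p [ 0.482  -0.2393  0.1953] rot [-1.5675  0.0042 -0.0276] F [0.71 0.18 0.51] gap 0.448
turn [-0.001, -0.059, -0.001] shift [0.21, -0.373, 1.911]
```

{"fn": "move_arm", "kwargs": {"rows": [[[0,0,0],[0,-0.15,0.04],0.55],[[0,-0.005,0],[0.02,-0.28,0.14],0.55],[[0,-0.01,0],[0.04,-0.37,0.28],0.55],[[0,-0.015,0],[0.06,-0.37,0.42],0.55],[[0,-0.02,0],[0.08,-0.37,0.57],0.55],[[0,-0.025,0],[0.1,-0.37,0.72],0.55],[[0,-0.03,0],[0.11,-0.37,0.86],0.55],[[0,-0.03,0],[0.12,-0.37,1.0],0.55]]}}

```text
time: 28.15
position: [0.5192, 0.0107, 0.2886]
ee_rot: [-1.567, 0.004, 0.067]
wrist_force: [-0.6, -0.2, -0.9]
finger_gap: 0.452
```

```bash
python3 - <<'E'
from h import *
o=st(); 
f=bot.grab_frame('wrist'); save(f,'w18.png')
import tabs,rk; rk.rk(f); tabs.tabs(f); plan(b2w(-53,30,180),tool(BY),o,True)
E
```

```text
t 28.15 p [0.5192 0.0107 0.2886] rot [-1.5673  0.0037  0.0668] F [-0.57 -0.22 -0.85] gap 0.452


2 575 tabtop 131.8 x -68.8..-37.4 y -32.6..-24.7 body top 79.6 slope 0.001 x..67.2 y -32.8..-24.6
3 614 tabtop 131.8 x -66.4..-36.3 y -89.7..-82.6 body top 73.4 slope 0.002 x..70.6 y -90.0..-82.8
0 271 tab x -65.5..-36.0 y 82.6..89.8 z 122.6 slope 0.013 body n174 z 53.1 y 86.4..95.1 slope 0.009
1 278 tab x -68.5..-36.5 y 25.8..33.7 z 122.8 slope -0.018 body n291 z 59.1 y 25.9..36.6 slope 0.002
2 none 0
3 none 0
turn [-0.001, -0.029, -0.001] shift [-0.037, 0.512, 0.913]
```

View pics/w18.png

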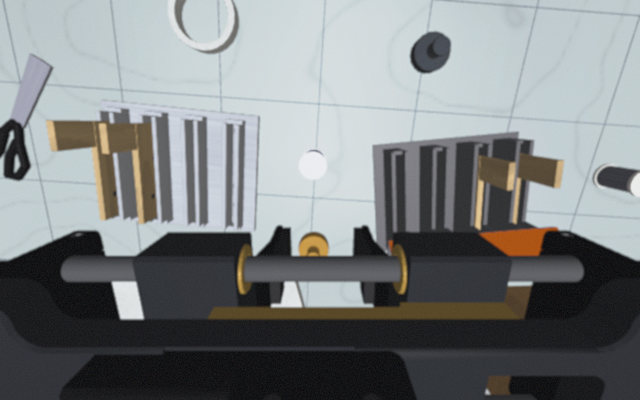

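Two racked and fully down (tab tops at 131.8 mm, body tops level). Next is bin 1.

{"fn": "move_arm", "kwargs": {"rows": [[[0,-0.005,0],[0,0.06,0.2],0.55],[[0,-0.01,0],[-0.01,0.12,0.42],0.55],[[0,-0.02,0],[-0.02,0.25,0.66],0.55],[[0,-0.029,0],[-0.037,0.4,0.913],0.55],[[0,-0.029,0],[-0.037,0.512,0.913],0.55],[[0,-0.029,0],[-0.037,0.512,0.913],0.55],[[0,-0.029,0],[-0.037,0.512,0.913],0.55],[[0,-0.029,0],[-0.037,0.512,0.913],0.55]]}}

```text
time: 29.2
position: [0.494, 0.2438, 0.1644]
ee_rot: [-1.563, -0.001, 0.163]
wrist_force: [0.4, 0.6, 0.2]
finger_gap: 0.448
```

```bash
python3 - <<'E'
from h import *
o=st(); print(w2b(o['position']).round(1))
f=bot.grab_frame('wrist'); save(f,'w19.png')
import tabs; tabs.tabs(f)
plan(b2w(-53,30,99.5),tool(BY),o,True)
E
```

```text
t 29.2 p [0.494  0.2438 0.1644] rot [-1.5632e+00 -1.2000e-03  1.6270e-01] F [0.45 0.6  0.2 ] gap 0.448
[-52.3  35.6 164.4]
0 463 tab x -66.5..-35.0 y 84.5..91.8 z 123.0 slope 0.011 body n106 z 53.2 y 84.1..91.8 slope 0.279
1 441 tab x -69.1..-36.6 y 26.7..34.4 z 123.0 slope -0.012 body n135 z 59.3 y 26.4..33.9 slope 0.004
2 none 0
3 none 0
turn [-0.002, 0.002, 0.0] shift [-0.003, 0.334, -0.025]
```

View pics/w19.png

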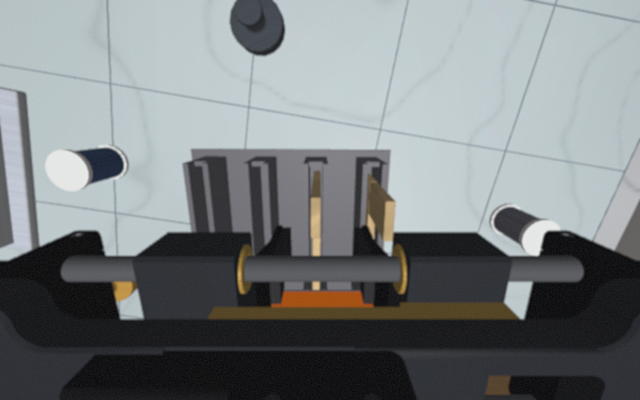

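{"fn": "move_arm", "kwargs": {"rows": [[[0,0,0],[-0.003,0.04,-0.024],0.55],[[0,0,0],[-0.003,0.14,-0.024],0.55],[[0,0,0],[-0.003,0.24,-0.024],0.55],[[-0.002,0.002,0],[-0.003,0.33,-0.024],0.55],[[-0.002,0.002,0],[-0.003,0.33,-0.024],0.75],[[-0.002,0.002,0],[-0.003,0.33,-0.024],1],[[-0.002,0.002,0],[-0.003,0.33,-0.024],1],[[-0.002,0.002,0],[-0.003,0.33,-0.024],1]], "force": 40}}

```text
time: 30.25
position: [0.4945, 0.2386, 0.0824]
ee_rot: [-1.569, -0.002, 0.156]
wrist_force: [0.2, -0.1, 3.1]
finger_gap: 0.089
```

```bash
python3 lift.py 30 1 -52.5 96
```

```text
t 30.25 p [0.4945 0.2386 0.0824] rot [-1.5693 -0.0025  0.1563] F [ 0.23 -0.11  3.13] gap 0.089
[-52.57487052  30.41809416  82.43552675]
turn [-0.0, -0.0, 0.001] shift [-0.016, -0.003, -0.002]
turn [-0.0, -0.0, 0.033] shift [0.01, -0.051, -0.002]
turn [-0.001, -0.0, 0.064] shift [0.034, -0.099, -0.002]
turn [-0.001, -0.0, 0.096] shift [0.062, -0.142, -0.001]
```

{"fn": "move_arm", "kwargs": {"rows": [[[0,0,0],[0,0,0],1],[[0,0,0],[-0.008,-0.005,0],1],[[0,0,0.002],[-0.016,-0.008,0],1],[[0,0,0.017],[-0.003,-0.03,0],1],[[0,0,0.033],[0.01,-0.055,0],1],[[0,0,0.064],[0.034,-0.103,0],1],[[0,0,0.08],[0.048,-0.125,0],1],[[0,0,0.096],[0.062,-0.146,0],1]]}}

```text
time: 31.25
position: [0.5101, 0.2409, 0.119]
ee_rot: [-1.569, 0.301, 0.157]
wrist_force: [-0.4, -0.1, -1.0]
finger_gap: 0.088
```

```bash
python3 lift.py 30 2 -52.5 97
```

```text
t 31.25 p [0.5101 0.2409 0.119 ] rot [-1.5689  0.3009  0.1566] F [-0.35 -0.05 -0.99] gap 0.088
[-36.85360527  30.23246369 119.0094132 ]
turn [-0.001, -0.0, 0.032] shift [-0.001, -0.037, -0.001]
turn [-0.001, -0.0, 0.057] shift [-0.016, -0.058, -0.001]
turn [-0.001, -0.0, 0.07] shift [-0.056, -0.066, -0.001]
turn [-0.001, -0.0, 0.07] shift [-0.126, -0.061, -0.001]
turn [-0.001, -0.0, 0.07] shift [-0.197, -0.089, -0.001]
turn [-0.001, -0.0, 0.07] shift [-0.235, -0.157, -0.001]
turn [-0.001, -0.0, 0.07] shift [-0.265, -0.252, -0.001]
turn [-0.001, -0.0, 0.07] shift [-0.3, -0.367, -0.0]
```

{"fn": "move_arm", "kwargs": {"rows": [[[0,0,0.032],[-0.004,-0.034,0],1],[[0,0,0.057],[-0.02,-0.056,0],1],[[0,0,0.07],[-0.058,-0.065,0],1],[[0,0,0.07],[-0.126,-0.061,0],1],[[0,0,0.07],[-0.197,-0.089,0],1],[[0,0,0.07],[-0.235,-0.157,0],1],[[0,0,0.07],[-0.265,-0.252,0],1],[[0,0,0.07],[-0.3,-0.367,0],1]]}}

```text
time: 32.25
position: [0.4661, 0.2337, 0.2309]
ee_rot: [-1.569, 0.519, 0.157]
wrist_force: [-0.9, 0.6, -2.2]
finger_gap: 0.085
```

```bash
python3 - <<'E'
from h import *
o=st(); print(w2b(o['position']),np.round(o['qpos'],2))
f=bot.grab_frame('scene'); im=cv2.resize(f['image'][60:230,230:450],None,fx=3.5,fy=3.5); cv2.imwrite('pics/s20.png',im[:,:,::-1])
R=tool(RY)
plan(r2w(-55,29,240),R,o,True)
E
```

```text
t 32.25 p [0.4661 0.2337 0.2309] rot [-1.5688  0.5195  0.1571] F [-0.9   0.63 -2.23] gap 0.085
[-81.36435669  30.03472779 230.91493723] [ 0.12  0.65 -0.9   1.54  0.2   1.61  0.91]
turn [0.015, 0.058, -0.165] shift [-0.153, 0.129, -1.648]
```

View pics/s20.png

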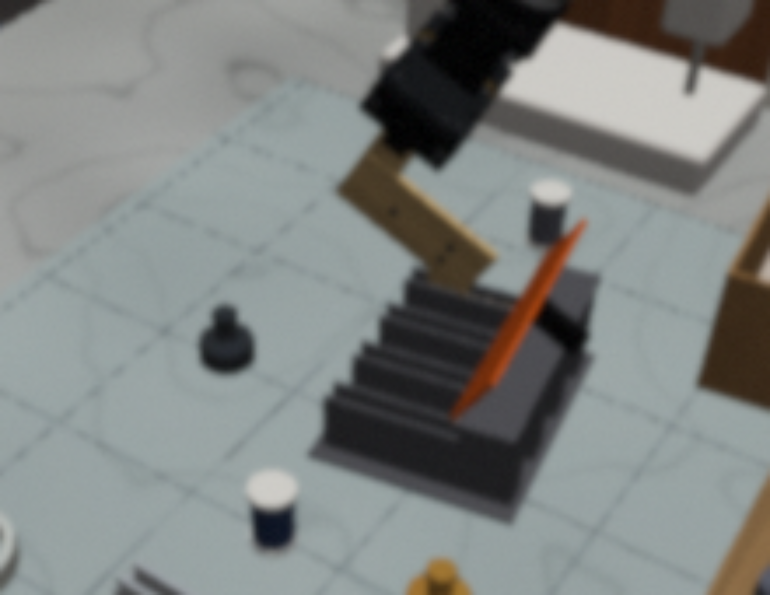

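{"fn": "move_arm", "kwargs": {"rows": [[[0.002,0.007,-0.02],[-0.02,-0.02,-0.12],1],[[0.004,0.014,-0.041],[-0.03,-0.01,-0.24],1],[[0.006,0.021,-0.062],[-0.04,0.0,-0.37],1],[[0.008,0.028,-0.082],[-0.05,0.01,-0.5],1],[[0.01,0.036,-0.103],[-0.06,0.03,-0.63],1],[[0.012,0.043,-0.124],[-0.07,0.05,-0.76],1],[[0.014,0.05,-0.145],[-0.08,0.07,-0.88],1],[[0.015,0.058,-0.165],[-0.093,0.08,-1.0],1]]}}

```text
time: 33.3
position: [0.476, -0.017, 0.2287]
ee_rot: [-1.568, -0.008, -0.031]
wrist_force: [-0.6, -0.9, -1.1]
finger_gap: 0.092
```

```bash
python3 - <<'E'
from h import *
o=st()
plan(r2w(-54,29,96+62),tool(RY),o,True)
f=bot.grab_frame('wrist'); save(f,'w21.png')
E
```

```text
t 33.3 p [ 0.476  -0.017   0.2287] rot [-1.5679 -0.008  -0.0308] F [-0.6  -0.95 -1.05] gap 0.092
turn [-0.001, -0.0, 0.003] shift [0.044, 0.356, -0.655]
```

View pics/w21.png

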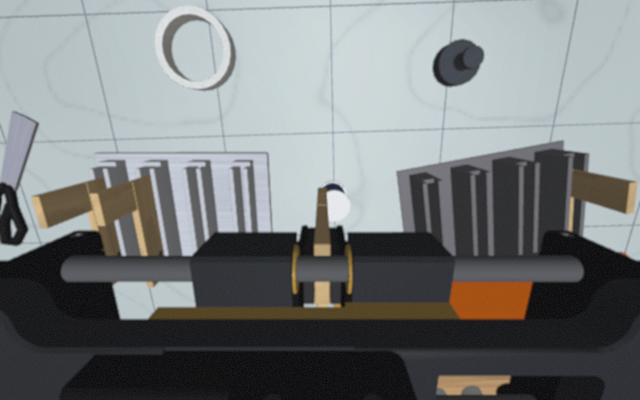

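{"fn": "move_arm", "kwargs": {"rows": [[[0,0,0.003],[0,0,-0.12],1],[[0,0,0.003],[0.01,0,-0.28],1],[[0,0,0.003],[0.03,0.03,-0.44],1],[[0,0,0.003],[0.044,0.1,-0.58],1],[[0,0,0.003],[0.044,0.19,-0.655],1],[[0,0,0.003],[0.044,0.28,-0.655],1],[[0,0,0.003],[0.044,0.356,-0.655],1],[[0,0,0.003],[0.044,0.356,-0.655],1]]}}

```text
time: 34.35
position: [0.4794, -0.1854, 0.1388]
ee_rot: [-1.572, 0.005, -0.036]
wrist_force: [-0.3, -0.4, -1.9]
finger_gap: 0.089
```

```bash
python3 chk.py 29 w22.png;  python3 - <<'E'
from h import *
plan(r2w(-54,29,96+12),tool(RY),None,True)
E
```

```text
t 34.35 p [ 0.4794 -0.1854  0.1388] rot [-1.5718  0.0047 -0.0358] F [-0.34 -0.45 -1.92] gap 0.089
tcp rack [-57.1  24.3 138.8]
80 42 x [-74.3 -74.1] y [22.1 24.6 27.1]
100 51 x [-74.2 -74. ] y [22.3 24.6 26.9]
120 78 x [-74.1 -73.8] y [21.9 24.6 27.3]
140 119 x [-74.1 -73.8] y [21.5 24.6 28.8]
160 194 x [-74.1 -73.7] y [20.9 24.6 28.2]
180 50 x [-74.1 -73.6] y [20.7 24.4 27.7]
walls [(-12, 21), (-11, 32), (-10, 20), (-9, 12), (-8, 11), (-7, 10), (6, 51), (7, 29), (8, 29), (9, 29), (10, 29), (11, 29)]
turn [0.001, -0.002, -0.001] shift [0.009, 0.202, 0.02]
```

View pics/w22.png

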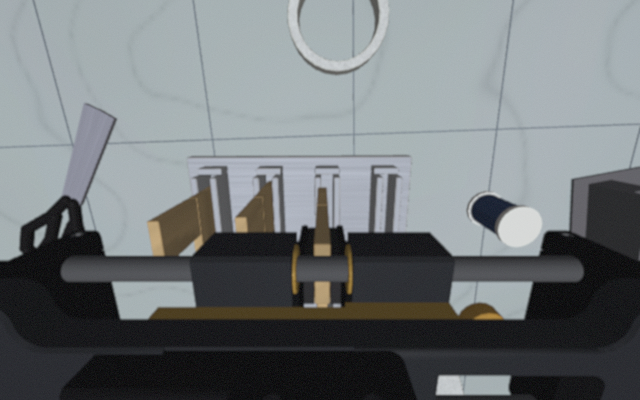

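{"fn": "move_arm", "kwargs": {"rows": [[[0,-0.002,0],[0.012,0,0.018],1],[[0,-0.002,0],[0.012,0,0.018],1],[[0,-0.002,0],[0.012,0,0.018],1],[[0,-0.002,0],[0.012,0.02,0.018],1],[[0,-0.002,0],[0.012,0.04,0.018],1],[[0,-0.002,0],[0.012,0.05,0.018],1],[[0,-0.002,0],[0.012,0.05,0.018],1],[[0,-0.002,0],[0.012,0.05,0.018],1]]}}

```text
time: 35.4
position: [0.4834, -0.1812, 0.1272]
ee_rot: [-1.572, 0.003, -0.029]
wrist_force: [-0.3, -1.3, -1.6]
finger_gap: 0.087
```

```bash
python3 chk.py 29 w23.png;  python3 - <<'E'
from h import *
plan(r2w(-54,29,96+12),tool(RY),None,True)
E
```

```text
t 35.4 p [ 0.4834 -0.1812  0.1272] rot [-1.5724  0.0026 -0.0295] F [-0.3  -1.32 -1.61] gap 0.087
tcp rack [-53.1  28.7 127.2]
60 27 x [-70.3 -70.1] y [26.3 28.8 31.4]
80 56 x [-70.2 -70. ] y [25.7 28.5 31.2]
100 70 x [-70.3 -69.9] y [26.  28.9 31.6]
120 100 x [-70.1 -69.9] y [26.1 28.9 31.6]
140 172 x [-70.1 -69.7] y [24.6 28.9 33.4]
160 142 x [-70.2 -69.7] y [25.1 28.6 32.1]
walls [(-12, 22), (-11, 39), (-10, 43), (-9, 33), (-8, 31), (-7, 30), (6, 41), (7, 43), (8, 37), (9, 31), (10, 31), (11, 30)]
turn [0.001, 0.0, -0.001] shift [-0.003, 0.152, 0.002]
```

{"fn": "move_arm", "kwargs": {"rows": [[[0,0,0],[0,0.03,0.001],1],[[0,0,0],[0,0.06,0.001],1],[[0,0,0],[0,0.09,0.001],1],[[0,0,0],[0,0.115,0.001],1],[[0,0,0],[0,0.13,0.001],1],[[0,0,0],[0,0.14,0.001],1],[[0,0,0],[0,0.146,0.001],1],[[0,0,0],[0,0.15,0.001],1]]}}

```text
time: 36.45
position: [0.4831, -0.181, 0.0904]
ee_rot: [-1.573, 0.003, -0.03]
wrist_force: [-6.1, 0.1, 10.4]
finger_gap: 0.087
```

```bash
python3 chk.py 29 w24.png
```

```text
t 36.45 p [ 0.4831 -0.181   0.0904] rot [-1.5731  0.0034 -0.0296] F [-6.09  0.09 10.39] gap 0.087
tcp rack [-53.5  28.8  90.4]
20 24 x [-70.2 -70. ] y [26.4 29.  31.4]
40 43 x [-70.2 -70. ] y [26.6 29.  31.4]
60 65 x [-70.3 -70. ] y [26.1 29.  31.2]
80 93 x [-70.4 -70.1] y [25.8 28.4 31.6]
100 154 x [-70.4 -70.1] y [24.8 29.  33.5]
120 177 x [-70.5 -70.1] y [25.3 29.1 32.3]
walls [(-12, 34), (-11, 57), (-10, 51), (-9, 36), (-8, 44), (-7, 61), (-4, 8), (3, 4), (6, 63), (7, 41), (8, 35), (9, 59), (10, 48), (11, 35)]
```

Contact with the slot floor (10 N). Release and retreat.

{"fn": "move_arm", "kwargs": {"rows": [[[0,0,0],[0,-0.001,0],1],[[0,0,0],[0,-0.001,0],0.95],[[0,0,0],[0,0,0],0.7],[[0,0,0],[0,0,0],0.55],[[0,0,0],[0,0,0],0.55],[[0,0,0],[0,-0.1,0],0.55],[[0,0,0],[0,-0.25,0],0.55],[[0,0,0],[0,-0.42,0],0.55]]}}

```text
time: 37.5
position: [0.4831, -0.1806, 0.1962]
ee_rot: [-1.572, 0.004, -0.029]
wrist_force: [0.3, -0.8, -0.1]
finger_gap: 0.447
```

```bash
python3 - <<'E'
from h import *
o=st(); plan(b2w(0,60,290),tool(BY),o)
E
```

```text
t 37.5 p [ 0.4831 -0.1806  0.1962] rot [-1.5725  0.0041 -0.0292] F [ 0.28 -0.85 -0.11] gap 0.447
turn [0.0, -0.059, -0.001] shift [0.18, -0.379, 1.832]
```

{"fn": "move_arm", "kwargs": {"rows": [[[0,0,0],[0,-0.15,0.04],0.55],[[0,-0.005,0],[0.02,-0.28,0.14],0.55],[[0,-0.01,0],[0.04,-0.37,0.28],0.55],[[0,-0.015,0],[0.06,-0.37,0.42],0.55],[[0,-0.02,0],[0.08,-0.37,0.57],0.55],[[0,-0.025,0],[0.09,-0.37,0.72],0.55],[[0,-0.03,0],[0.1,-0.37,0.86],0.55],[[0,-0.03,0],[0.1,-0.37,1.0],0.55]]}}

```text
time: 38.5
position: [0.5159, 0.0698, 0.2882]
ee_rot: [-1.572, 0.004, 0.065]
wrist_force: [-0.2, 0.1, -0.1]
finger_gap: 0.455
```

```bash
python3 - <<'E'
from h import *
o=st(); 
f=bot.grab_frame('wrist'); save(f,'w25.png')
import tabs,rk; rk.rk(f); tabs.tabs(f); plan(b2w(-51.5,88,180),tool(BY),o,True)
E
```

```text
t 38.5 p [0.5159 0.0698 0.2882] rot [-1.5722  0.004   0.0651] F [-0.19  0.11 -0.14] gap 0.455

1 574 tabtop 131.9 x -68.7..-36.9 y 25.1..32.9 body top 67.7 slope 0.002 x..68.3 y 26.2..33.0
2 677 tabtop 131.6 x -68.9..-37.6 y -32.6..-24.4 body top 79.5 slope 0.002 x..67.5 y -32.3..-24.4
3 641 tabtop 131.4 x -65.4..-36.1 y -89.3..-82.2 body top 73.4 slope 0.000 x..70.1 y -89.5..-82.5
0 260 tab x -65.7..-35.7 y 83.3..90.6 z 122.8 slope 0.007 body n207 z 53.3 y 85.2..94.6 slope 0.011
1 none 0
2 none 0
3 none 0
turn [0.0, -0.029, -0.001] shift [-0.056, 0.507, 0.91]
```

View pics/w25.png

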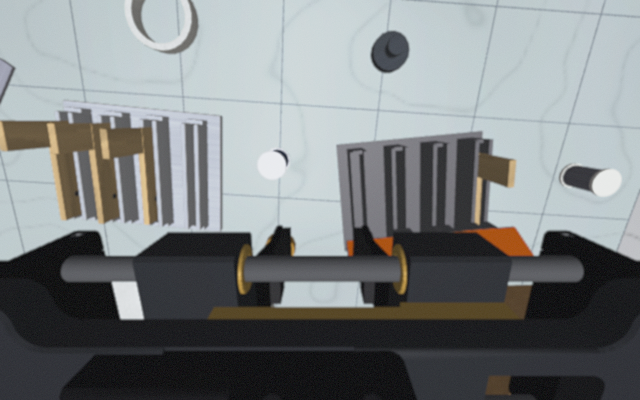

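{"fn": "move_arm", "kwargs": {"rows": [[[0,-0.005,0],[0,0.06,0.2],0.55],[[0,-0.01,0],[-0.02,0.12,0.42],0.55],[[0,-0.02,0],[-0.04,0.25,0.66],0.55],[[0,-0.029,0],[-0.056,0.4,0.89],0.55],[[0,-0.029,0],[-0.056,0.507,0.9],0.55],[[0,-0.029,0],[-0.056,0.507,0.9],0.55],[[0,-0.029,0],[-0.056,0.507,0.9],0.55],[[0,-0.029,0],[-0.056,0.507,0.9],0.55]]}}

```text
time: 39.55
position: [0.4859, 0.2988, 0.1642]
ee_rot: [-1.567, -0.0, 0.161]
wrist_force: [0.0, 1.4, 0.0]
finger_gap: 0.451
```

```bash
python3 - <<'E'
from h import *
o=st(); print(w2b(o['position']).round(1))
f=bot.grab_frame('wrist'); save(f,'w26.png')
import tabs; tabs.tabs(f)
plan(b2w(-51.5,88,99.5),tool(BY),o,True)
E
```

```text
t 39.55 p [0.4859 0.2988 0.1642] rot [-1.5675e+00 -1.0000e-04  1.6090e-01] F [0.01 1.38 0.04] gap 0.451
[-51.7  91.2 164.2]
0 424 tab x -66.6..-34.2 y 84.6..91.7 z 123.1 slope 0.001 body n118 z 53.3 y 84.6..92.2 slope 0.018
1 none 0
2 none 0
3 none 0
turn [-0.001, 0.001, 0.0] shift [0.001, 0.334, -0.014]
```

View pics/w26.png

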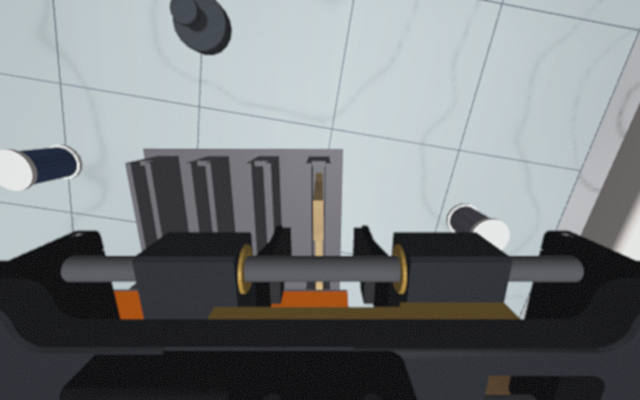

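{"fn": "move_arm", "kwargs": {"rows": [[[0,0,0],[0,0.04,-0.013],0.55],[[0,0,0],[0,0.14,-0.013],0.55],[[0,0,0],[0,0.24,-0.013],0.55],[[0,0,0],[0,0.334,-0.013],0.55],[[0,0,0],[0,0.334,-0.013],0.75],[[0,0,0],[0,0.334,-0.013],1],[[0,0,0],[0,0.334,-0.013],1],[[0,0,0],[0,0.334,-0.013],1]], "force": 40}}

```text
time: 40.6
position: [0.4866, 0.2961, 0.0814]
ee_rot: [-1.567, -0.001, 0.161]
wrist_force: [-0.5, -1.3, 3.3]
finger_gap: 0.088
```

```bash
python3 lift.py 88 1 -53 97
```

```text
t 40.6 p [0.4866 0.2961 0.0814] rot [-1.5673e+00 -1.2000e-03  1.6090e-01] F [-0.53 -1.31  3.26] gap 0.088
[-51.40399073  88.41540826  81.38694713]
turn [-0.001, 0.001, 0.0] shift [-0.022, -0.012, -0.002]
turn [-0.001, 0.001, 0.032] shift [0.003, -0.059, -0.001]
turn [-0.001, 0.001, 0.064] shift [0.028, -0.107, -0.001]
turn [-0.001, 0.001, 0.096] shift [0.056, -0.151, -0.001]
```

{"fn": "move_arm", "kwargs": {"rows": [[[0,0,0],[0,0,0],1],[[0,0,0],[-0.01,-0.006,0],1],[[0,0,0],[-0.02,-0.01,0],1],[[0,0,0.016],[-0.009,-0.034,0],1],[[0,0,0.032],[0.003,-0.057,0],1],[[0,0,0.064],[0.028,-0.105,0],1],[[0,0,0.08],[0.042,-0.128,0],1],[[0,0,0.096],[0.056,-0.149,0],1]]}}

```text
time: 41.6
position: [0.5006, 0.2982, 0.1188]
ee_rot: [-1.567, 0.302, 0.162]
wrist_force: [0.6, 0.5, -1.2]
finger_gap: 0.086
```

```bash
python3 lift.py 88 2 -53 96.5
```

```text
t 41.6 p [0.5006 0.2982 0.1188] rot [-1.5669  0.3018  0.1619] F [ 0.62  0.47 -1.19] gap 0.086
[-37.22722956  88.26874819 118.79864533]
turn [-0.001, 0.002, 0.031] shift [-0.002, -0.036, -0.001]
turn [-0.001, 0.002, 0.057] shift [-0.018, -0.057, -0.001]
turn [-0.001, 0.002, 0.069] shift [-0.057, -0.065, -0.001]
turn [-0.001, 0.002, 0.069] shift [-0.127, -0.06, -0.0]
turn [-0.001, 0.002, 0.069] shift [-0.199, -0.088, 0.0]
turn [-0.001, 0.002, 0.069] shift [-0.237, -0.156, 0.0]
turn [-0.001, 0.002, 0.069] shift [-0.266, -0.252, 0.001]
turn [-0.001, 0.002, 0.069] shift [-0.302, -0.366, 0.001]
```

{"fn": "move_arm", "kwargs": {"rows": [[[0,0,0.031],[-0.004,-0.034,0],1],[[0,0,0.057],[-0.02,-0.056,0],1],[[0,0,0.07],[-0.058,-0.065,0],1],[[0,0,0.07],[-0.127,-0.06,0],1],[[0,0,0.07],[-0.199,-0.088,0],1],[[0,0,0.07],[-0.237,-0.156,0],1],[[0,0,0.07],[-0.266,-0.252,0],1],[[0,0,0.07],[-0.302,-0.366,0],1]]}}

```text
time: 42.6
position: [0.4564, 0.2905, 0.2307]
ee_rot: [-1.567, 0.52, 0.163]
wrist_force: [0.7, 0.5, -1.0]
finger_gap: 0.091
```

```bash
python3 - <<'E'
from h import *
o=st(); print(w2b(o['position']),np.round(o['qpos'],2))
f=bot.grab_frame('scene'); im=cv2.resize(f['image'][60:230,230:450],None,fx=3.5,fy=3.5); cv2.imwrite('pics/s27.png',im[:,:,::-1])
R=tool(RY)
plan(r2w(-55,87,240),R,o,True)
E
```

```text
t 42.6 p [0.4564 0.2905 0.2307] rot [-1.5665  0.5203  0.1628] F [ 0.68  0.55 -1.  ] gap 0.091
[-82.09405507  87.65999612 230.66341356] [ 0.04  0.7  -0.94  1.5   0.21  1.61  0.81]
turn [0.015, 0.059, -0.165] shift [-0.122, 0.106, -1.649]
```

View pics/s27.png

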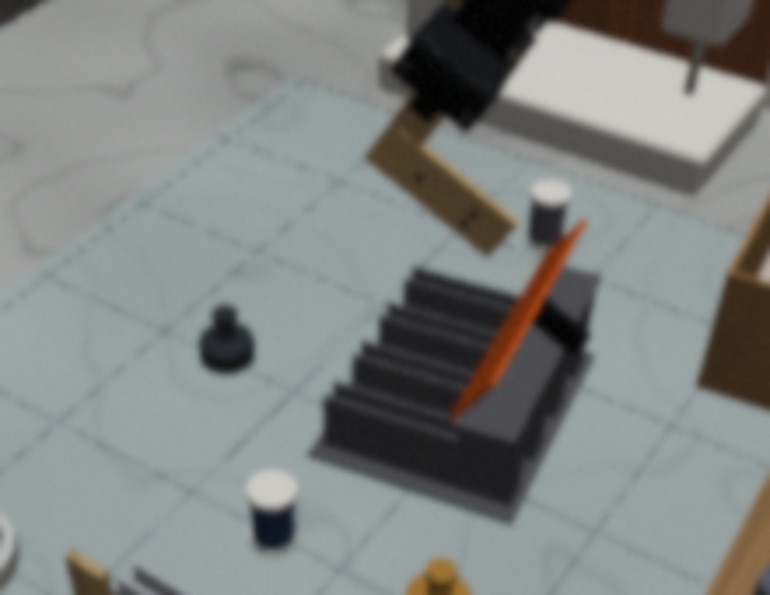

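{"fn": "move_arm", "kwargs": {"rows": [[[0,0,0],[-0.03,-0.03,-0.1],1],[[0,0,0],[-0.06,-0.04,-0.22],1],[[0,0,0],[-0.09,-0.04,-0.36],1],[[0.002,0.007,-0.02],[-0.11,-0.03,-0.5],1],[[0.004,0.014,-0.05],[-0.12,-0.01,-0.63],1],[[0.006,0.024,-0.08],[-0.12,0.0,-0.76],1],[[0.008,0.035,-0.11],[-0.12,0.02,-0.88],1],[[0.011,0.045,-0.14],[-0.115,0.05,-1.0],1]]}}

```text
time: 43.65
position: [0.4667, 0.0399, 0.2374]
ee_rot: [-1.573, 0.07, 0.015]
wrist_force: [0.2, 0.2, -0.3]
finger_gap: 0.084
```

```bash
python3 - <<'E'
from h import *
o=st()
plan(r2w(-54,87,230),tool(RY),o,True)
f=bot.grab_frame('scene'); im=cv2.resize(f['image'][60:330,180:450],None,fx=2.8,fy=2.2); cv2.imwrite('pics/s28.png',im[:,:,::-1])
E
```

```text
t 43.65 p [0.4667 0.0399 0.2374] rot [-1.5727  0.0698  0.0154] F [ 0.16  0.24 -0.31] gap 0.084
turn [0.001, 0.014, -0.022] shift [0.067, 0.101, -0.652]
```

View pics/s28.png

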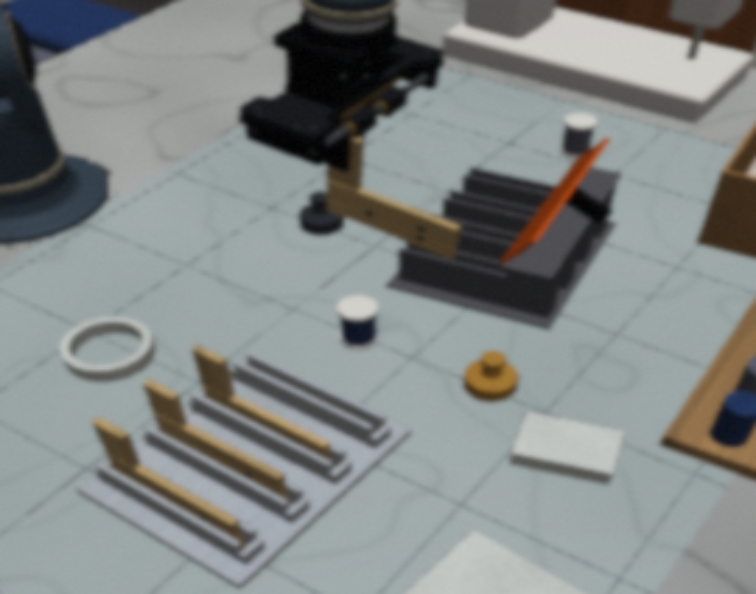

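{"fn": "move_arm", "kwargs": {"rows": [[[0,0.003,-0.005],[0.01,0.01,-0.1],1],[[0,0.006,-0.01],[0.02,0.02,-0.22],1],[[0,0.009,-0.015],[0.04,0.03,-0.34],1],[[0,0.012,-0.02],[0.05,0.05,-0.46],1],[[0,0.014,-0.022],[0.067,0.08,-0.57],1],[[0,0.014,-0.022],[0.067,0.1,-0.645],1],[[0,0.014,-0.022],[0.067,0.1,-0.645],1],[[0,0.014,-0.022],[0.067,0.1,-0.645],1]]}}

```text
time: 44.7
position: [0.4811, -0.1254, 0.2114]
ee_rot: [-1.58, 0.002, -0.032]
wrist_force: [0.2, 0.1, -0.8]
finger_gap: 0.088
```

```bash
python3 chk.py 87 w29.png;  python3 - <<'E'
from h import *
plan(r2w(-54,87,96+48),tool(RY),None,True)
E
```

```text
t 44.7 p [ 0.4811 -0.1254  0.2114] rot [-1.5798  0.0024 -0.0325] F [ 0.24  0.12 -0.82] gap 0.088
tcp rack [-57.1  84.4 211.4]
140 18 x [-72.8 -72.5] y [81.5 84.1 86.6]
160 44 x [-72.7 -72.4] y [81.7 84.2 86.6]
180 63 x [-72.7 -72.5] y [81.4 83.7 86.6]
200 88 x [-72.8 -72.5] y [81.9 84.5 87.2]
220 156 x [-72.8 -72.4] y [80.  84.7 88.9]
240 147 x [-72.9 -72.4] y [81.1 84.3 88. ]
walls [(-11, 23), (-10, 23), (-9, 23), (-8, 23), (-7, 22), (6, 5), (7, 20), (8, 23), (9, 23), (10, 23), (11, 19)]
turn [0.003, -0.001, -0.001] shift [0.013, 0.345, 0.013]
```

{"fn": "move_arm", "kwargs": {"rows": [[[0.003,0,0],[0.013,0,0.012],1],[[0.003,0,0],[0.013,0.08,0.012],1],[[0.003,0,0],[0.013,0.16,0.012],1],[[0.003,0,0],[0.013,0.24,0.012],1],[[0.003,0,0],[0.013,0.32,0.012],1],[[0.003,0,0],[0.013,0.345,0.012],1],[[0.003,0,0],[0.013,0.345,0.012],1],[[0.003,0,0],[0.013,0.345,0.012],1]]}}

```text
time: 45.75
position: [0.485, -0.123, 0.1261]
ee_rot: [-1.571, 0.001, -0.032]
wrist_force: [-0.5, -0.2, -1.2]
finger_gap: 0.092
```

```bash
python3 chk.py 87 w30.png;  python3 - <<'E'
from h import *
plan(r2w(-54,87,96+12),tool(RY),None,True)
E
```

```text
t 45.75 p [ 0.485  -0.123   0.1261] rot [-1.5709e+00  6.0000e-04 -3.1800e-02] F [-0.52 -0.21 -1.2 ] gap 0.092
tcp rack [-53.3  86.9 126.1]
60 33 x [-68.9 -68.5] y [84.6 87.2 89.2]
80 56 x [-68.9 -68.6] y [84.  86.8 89.5]
100 72 x [-68.8 -68.5] y [84.2 86.8 89.9]
120 107 x [-69.  -68.6] y [84.  87.1 90.3]
140 180 x [-69.  -68.5] y [83.3 87.1 91.3]
160 97 x [-69.  -68.6] y [83.4 86.6 90.3]
walls [(-12, 31), (-11, 31), (-10, 31), (-9, 31), (-8, 39), (-7, 47), (-6, 5), (6, 30), (7, 31), (8, 31), (9, 43), (10, 43), (11, 32), (12, 4)]
turn [0.0, -0.001, -0.0] shift [-0.003, 0.147, 0.001]
```

View pics/w30.png

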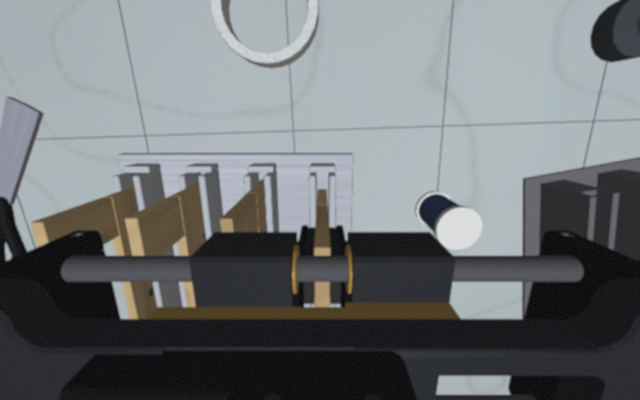

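{"fn": "move_arm", "kwargs": {"rows": [[[0,0,0],[0,0.03,0],1],[[0,0,0],[0,0.06,0],1],[[0,0,0],[0,0.09,0],1],[[0,0,0],[0,0.115,0],1],[[0,0,0],[0,0.13,0],1],[[0,0,0],[0,0.14,0],1],[[0,0,0],[0,0.146,0],1],[[0,0,0],[0,0.15,0],1]]}}

```text
time: 46.8
position: [0.4849, -0.123, 0.0893]
ee_rot: [-1.572, 0.001, -0.032]
wrist_force: [-4.8, 0.6, 11.6]
finger_gap: 0.088
```

```bash
python3 chk.py 87 w31.png
```

```text
t 46.8 p [ 0.4849 -0.123   0.0893] rot [-1.5718e+00  1.0000e-03 -3.1900e-02] F [-4.76  0.59 11.62] gap 0.088
tcp rack [-53.4  86.9  89.3]
20 23 x [-68.7 -68.5] y [84.5 87.1 89.5]
40 48 x [-68.8 -68.5] y [84.7 87.1 89.5]
60 66 x [-68.8 -68.6] y [84.2 86.4 89.3]
80 95 x [-69.  -68.7] y [83.8 87.1 89.7]
100 164 x [-69.1 -68.7] y [83.1 87.1 91.2]
120 129 x [-69.2 -68.7] y [83.3 86.5 90.2]
walls [(-12, 34), (-11, 41), (-10, 57), (-9, 43), (-8, 35), (-7, 64), (-6, 5), (-4, 6), (3, 4), (6, 58), (7, 46), (8, 36), (9, 51), (10, 56), (11, 35)]
```

{"fn": "move_arm", "kwargs": {"rows": [[[0,0,0],[0,-0.001,0],1],[[0,0,0],[0,-0.001,0],0.95],[[0,0,0],[0,0,0],0.7],[[0,0,0],[0,0,0],0.55],[[0,0,0],[0,0,0],0.55],[[0,0,0],[0,-0.1,0],0.55],[[0,0,0],[0,-0.25,0],0.55],[[0,0,0],[0,-0.42,0],0.55]]}}

```text
time: 47.85
position: [0.4846, -0.1228, 0.1951]
ee_rot: [-1.571, 0.002, -0.032]
wrist_force: [-0.2, -0.1, 1.6]
finger_gap: 0.445
```

```bash
python3 - <<'E'
from h import *
o=st(); plan(b2w(0,0,290),tool(BY),o); plan(b2w(90,60,220),tool(BY),o); plan(r2w(75,30,300),tool(RY),o)
E
```

```text
t 47.85 p [ 0.4846 -0.1228  0.1951] rot [-1.5713  0.002  -0.0315] F [-0.16 -0.1   1.55] gap 0.445
turn [0.0, -0.06, -0.001] shift [0.223, -0.381, 1.366]
turn [0.0, -0.06, -0.001] shift [0.532, -0.102, 1.669]
turn [0.0, -0.001, -0.001] shift [0.514, -0.42, -0.227]
```

{"fn": "move_arm", "kwargs": {"rows": [[[0,0,0],[0.02,-0.15,0.02],0.8],[[0,-0.008,0],[0.06,-0.2,0.14],1],[[0,-0.016,0],[0.11,-0.2,0.28],1],[[0,-0.024,0],[0.16,-0.2,0.42],1],[[0,-0.032,0],[0.22,-0.2,0.57],1],[[0,-0.04,0],[0.27,-0.2,0.72],1],[[0,-0.05,0],[0.32,-0.2,0.86],1],[[0,-0.06,0],[0.4,-0.2,1.0],1]]}}

```text
time: 48.85
position: [0.5927, 0.1251, 0.2447]
ee_rot: [-1.572, 0.002, 0.158]
wrist_force: [1.1, -0.1, 0.3]
finger_gap: -0.002
```

```bash
python3 - <<'E'
from h import *
o=st(); plan(b2w(100,60,210),tool(BY),o); plan(b2w(88,60,128),tool(BY),o)
f=bot.grab_frame('wrist'); save(f,'w32.png'); import rk; rk.rk(f)
E
```

```text
t 48.85 p [0.5927 0.1251 0.2447] rot [-1.5715  0.0023  0.1583] F [ 1.07 -0.06  0.31] gap -0.002
turn [0.0, 0.0, -0.001] shift [0.294, 0.138, 0.628]
turn [0.0, 0.0, -0.001] shift [0.247, 0.466, 0.628]
0 1055 tabtop 131.6 x -66.8..-35.3 y 83.3..91.6 body top 61.6 slope -0.000 x..70.4 y 83.9..91.3
1 1096 tabtop 131.3 x -67.7..-36.5 y 28.6..33.9 body top 67.5 slope 0.000 x..69.1 y 25.0..33.2
body top 79.1 slope -0.000 x..68.5 y -32.2..-24.0
```

View pics/w32.png

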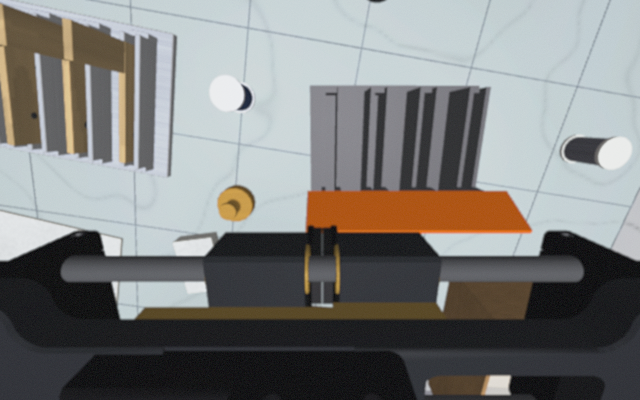

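{"fn": "move_arm", "kwargs": {"rows": [[[0,0,0],[0.08,0.0,0.16],1],[[0,0,0],[0.18,0.0,0.36],1],[[0,0,0],[0.28,0.05,0.54],1],[[0,0,0],[0.3,0.138,0.628],1],[[0,0,0],[0.3,0.23,0.628],1],[[0,0,0],[0.28,0.34,0.628],1],[[0,0,0],[0.26,0.43,0.628],1],[[0,0,0],[0.25,0.466,0.628],1]]}}

```text
time: 49.9
position: [0.6299, 0.2938, 0.1273]
ee_rot: [-1.568, 0.002, 0.162]
wrist_force: [0.8, -0.0, 0.3]
finger_gap: 0.005
```

```bash
cat > close.py <<'E'
from h import *
import sys
a,b=map(float,sys.argv[1:3]); r=float(sys.argv[3]); o=st(); print(w2b(o['position']).round(1))
for ph in np.linspace(a,b,8): plan(b2w(35-r*np.cos(ph)+9.5,60,93.5+r*np.sin(ph)),tool(BY),o)
E
python3 close.py 2.1 0.9 38; python3 - <<'E'
from h import *
f=bot.grab_frame('scene'); im=cv2.resize(f['image'][60:230,230:450],None,fx=3.5,fy=3.5); cv2.imwrite('pics/s33.png',im[:,:,::-1])
E
```

```text
t 49.9 p [0.6299 0.2938 0.1273] rot [-1.5676e+00  1.5000e-03  1.6220e-01] F [ 0.81 -0.05  0.32] gap 0.005
[ 89.8  63.8 127.3]
turn [-0.001, 0.002, -0.0] shift [-0.104, 0.004, -0.015]
turn [-0.001, 0.002, -0.0] shift [-0.128, -0.007, -0.014]
turn [-0.001, 0.002, -0.0] shift [-0.153, -0.014, -0.014]
turn [-0.001, 0.002, -0.0] shift [-0.179, -0.016, -0.014]
turn [-0.001, 0.002, -0.0] shift [-0.205, -0.014, -0.014]
turn [-0.001, 0.002, -0.0] shift [-0.23, -0.008, -0.014]
turn [-0.001, 0.002, -0.0] shift [-0.254, 0.002, -0.014]
turn [-0.001, 0.002, -0.0] shift [-0.276, 0.017, -0.014]
```

View pics/s33.png

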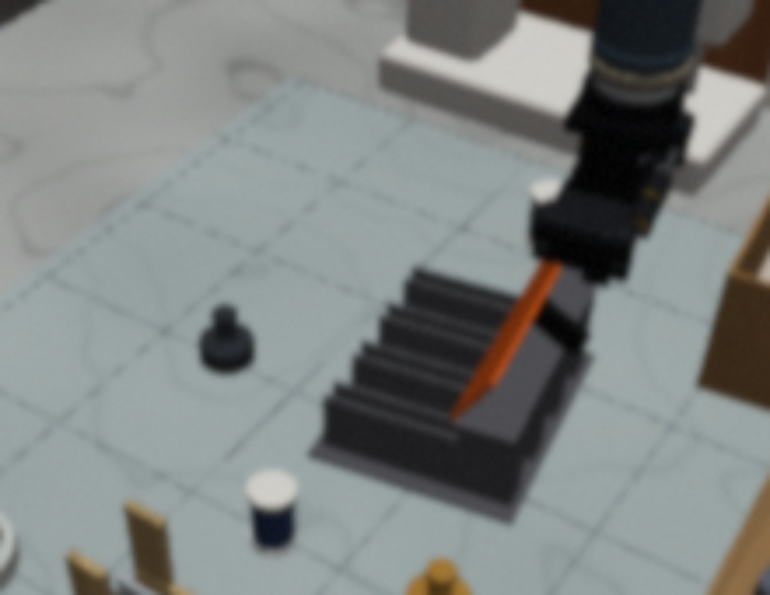

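{"fn": "move_arm", "kwargs": {"rows": [[[0,0,0],[-0.104,0.0,-0.014],1],[[0,0,0],[-0.128,-0.007,-0.014],1],[[0,0,0],[-0.153,-0.014,-0.014],1],[[0,0,0],[-0.179,-0.016,-0.014],1],[[0,0,0],[-0.205,-0.014,-0.014],1],[[0,0,0],[-0.23,-0.008,-0.014],1],[[0,0,0],[-0.254,0.002,-0.014],1],[[0,0,0],[-0.276,0.017,-0.014],1]]}}

```text
time: 50.95
position: [0.5617, 0.2794, 0.1227]
ee_rot: [-1.567, 0.002, 0.163]
wrist_force: [2.4, -0.2, 0.5]
finger_gap: 0.003
```

```bash
python3 close.py 0.8 0 40; python3 - <<'E'
from h import *
f=bot.grab_frame('scene'); im=cv2.resize(f['image'][60:230,230:450],None,fx=3.5,fy=3.5); cv2.imwrite('pics/s34.png',im[:,:,::-1])
E
```

```text
t 50.95 p [0.5617 0.2794 0.1227] rot [-1.5675  0.0019  0.1627] F [ 2.39 -0.24  0.46] gap 0.003
[ 20.1  60.2 122.7]
turn [-0.001, 0.002, -0.001] shift [-0.014, 0.002, -0.001]
turn [-0.001, 0.002, -0.001] shift [-0.026, 0.016, -0.001]
turn [-0.001, 0.002, -0.001] shift [-0.037, 0.03, -0.001]
turn [-0.001, 0.002, -0.001] shift [-0.046, 0.046, -0.001]
turn [-0.001, 0.002, -0.001] shift [-0.053, 0.063, -0.001]
turn [-0.001, 0.002, -0.001] shift [-0.058, 0.081, -0.001]
turn [-0.001, 0.002, -0.001] shift [-0.061, 0.099, -0.001]
turn [-0.001, 0.002, -0.001] shift [-0.062, 0.117, -0.001]
```

View pics/s34.png

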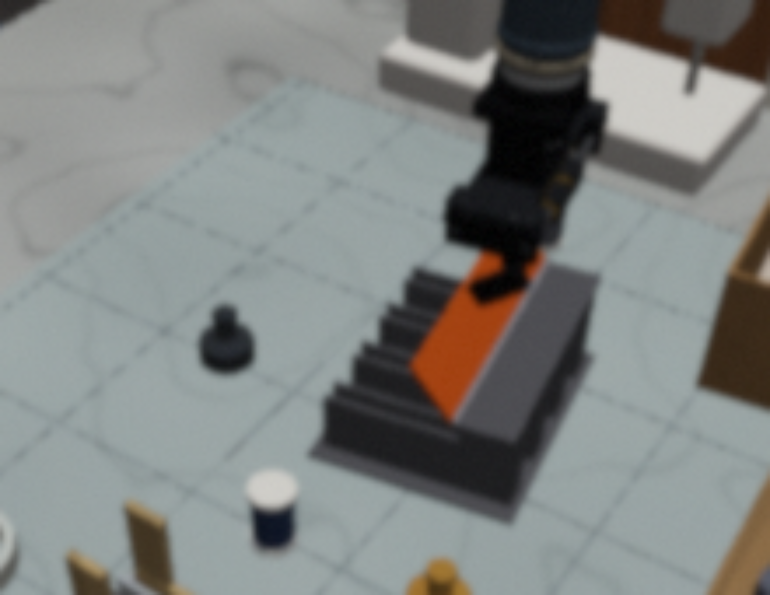

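{"fn": "move_arm", "kwargs": {"rows": [[[0,0,0],[-0.014,0.002,0],1],[[0,0,0],[-0.026,0.016,0],1],[[0,0,0],[-0.037,0.03,0],1],[[0,0,0],[-0.046,0.046,0],1],[[0,0,0],[-0.053,0.063,0],1],[[0,0,0],[-0.058,0.081,0],1],[[0,0,0],[-0.061,0.099,0],1],[[0,0,0],[-0.062,0.113,0],1]]}}

```text
time: 52.0
position: [0.5449, 0.2769, 0.0935]
ee_rot: [-1.568, 0.004, 0.163]
wrist_force: [1.1, 0.9, 2.0]
finger_gap: 0.005
```

```bash
python3 - <<'E'
from h import *
o=st(); print(w2b(o['position']).round(1))
E
```

```text
t 52.0 p [0.5449 0.2769 0.0935] rot [-1.5678  0.0042  0.1634] F [1.15 0.94 1.96] gap 0.005
[ 3.1 60.3 93.5]
```

Press a little further, in small steps, to reach the stop.

{"fn": "move_arm", "kwargs": {"rows": [[[0,0,0],[0,0.003,0],1],[[0,0,0],[0,0.005,0],1],[[0,0,0],[0,0.007,0],1],[[0,0,0],[0,0.008,0],1],[[0,0,0],[0,0.008,0],1],[[0,0,0],[0,0.008,0],1],[[0,0,0],[0,0.008,0],1],[[0,0,0],[0,0.008,0],1]]}}

```text
time: 53.0
position: [0.545, 0.2769, 0.0933]
ee_rot: [-1.569, 0.003, 0.163]
wrist_force: [-2.5, -2.4, 11.6]
finger_gap: 0.001
```

```bash
python3 - <<'E'
from h import *
o=st(); print(w2b(o['position']).round(1))
E
```

```text
t 53.0 p [0.545  0.2769 0.0933] rot [-1.5691  0.0035  0.1633] F [-2.51 -2.35 11.56] gap 0.001
[ 3.2 60.4 93.3]
```

{"fn": "move_arm", "kwargs": {"rows": [[[0,0,0],[0,-0.02,0],1],[[0,0,0],[0,-0.12,0],1],[[0,0,0],[0,-0.28,0],1],[[0,0,0],[0.05,-0.45,-0.05],1],[[0,0,0],[0.12,-0.6,-0.15],1],[[0,0,0],[0.2,-0.75,-0.22],0.8],[[0,0,0],[0.28,-0.8,-0.24],0.55],[[0,0,0],[0.3,-0.8,-0.24],0.55]]}}

```text
time: 54.0
position: [0.6304, 0.2291, 0.293]
ee_rot: [-1.569, 0.003, 0.161]
wrist_force: [0.5, -0.9, -0.8]
finger_gap: 0.262
```

```bash
python3 - <<'E'
from h import *
o=st(); f=bot.grab_frame('wrist'); save(f,'w40.png'); P=w2b(pts(f)); hsv=cv2.cvtColor(f['image'],cv2.COLOR_RGB2HSV)
org=(hsv[...,0]<16)&(hsv[...,1]>190)&(abs(P[...,1])<108)&(P[...,0]>-20)&(P[...,0]<28)&(P[...,2]<140)&(P[...,2]>70)
q=P[org]; c=np.linalg.lstsq(np.c_[q[:,:2],np.ones(len(q))],q[:,2],rcond=None)[0]; print(len(q),'slope x,y,z0',c.round(4),'angle',-np.arctan(c[0]))
h=(abs(P[...,1])<108)&(P[...,0]>40)&(P[...,0]<80)&(abs(P[...,2]-94)<10); q=P[h]; c=np.linalg.lstsq(np.c_[q[:,:2],np.ones(len(q))],q[:,2],rcond=None)[0]; print('hood',len(q),c.round(4))
plan(r2w(90,10,300),tool(RY),o)
f=bot.grab_frame('top'); cv2.imwrite('pics/t40.png',cv2.resize(f['image'][140:260,150:480],None,fx=2.4,fy=2.4)[:,:,::-1])
E
```

```text
t 54.0 p [0.6304 0.2291 0.293 ] rot [-1.5687  0.0032  0.1614] F [ 0.5  -0.93 -0.84] gap 0.262
6633 slope x,y,z0 [2.0000e-03 2.0000e-04 9.4159e+01] angle -0.002014584253940554
hood 5030 [1.70000e-03 0.00000e+00 9.41365e+01]
turn [-0.001, 0.061, -0.001] shift [-0.296, -0.03, -1.707]
```

View pics/w40.png

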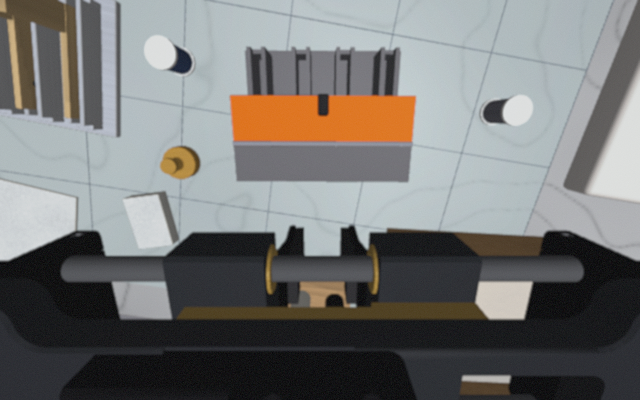

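View pics/t40.png

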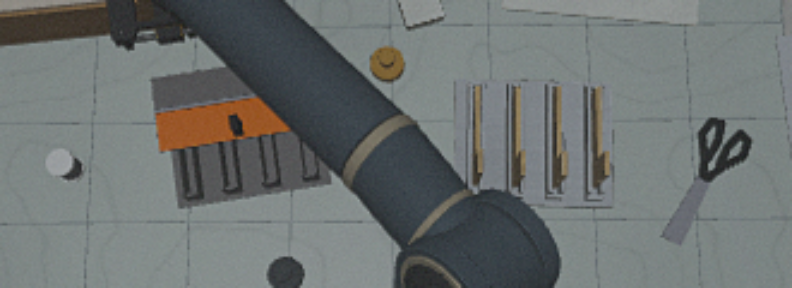

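{"fn": "move_arm", "kwargs": {"rows": [[[0,0.008,0],[-0.04,-0.03,-0.12],0.55],[[0,0.015,0],[-0.07,-0.03,-0.24],0.55],[[0,0.022,0],[-0.1,-0.03,-0.37],0.55],[[0,0.03,0],[-0.12,-0.03,-0.5],0.55],[[0,0.037,0],[-0.14,-0.03,-0.63],0.55],[[0,0.045,0],[-0.16,-0.03,-0.76],0.55],[[0,0.052,0],[-0.17,-0.03,-0.88],0.55],[[0,0.06,0],[-0.17,-0.03,-1.0],0.55]]}}

```text
time: 55.1
position: [0.6263, -0.0242, 0.2978]
ee_rot: [-1.571, 0.009, -0.024]
wrist_force: [0.6, -0.0, -0.4]
finger_gap: 0.448
```

```bash
python3 - <<'E'
from h import *
o=st(); f=bot.grab_frame('wrist'); save(f,'w41.png'); import rk; rk.rk(f)
f=bot.grab_frame('scene'); cv2.imwrite('pics/s41.png',cv2.resize(f['image'][80:400,130:440],None,fx=2.4,fy=1.8)[:,:,::-1])
E
```

```text
t 55.1 p [ 0.6263 -0.0242  0.2978] rot [-1.5707  0.0087 -0.0238] F [ 0.62 -0.02 -0.35] gap 0.448
0 371 tabtop 132.1 x -66.7..-35.2 y 84.4..90.8 body top 61.9 slope -0.000 x..71.1 y 84.1..90.5
1 476 tabtop 131.9 x -67.5..-36.3 y 25.8..32.6 body top 67.8 slope 0.000 x..69.5 y 26.2..32.6
2 601 tabtop 131.7 x -68.4..-36.9 y -32.7..-24.8 body top 79.4 slope -0.002 x..67.8 y -31.2..-24.8
3 646 tabtop 131.6 x -65.8..-35.5 y -89.8..-82.8 body top 73.3 slope 0.003 x..70.4 y -90.0..-83.0
```

View pics/w41.png

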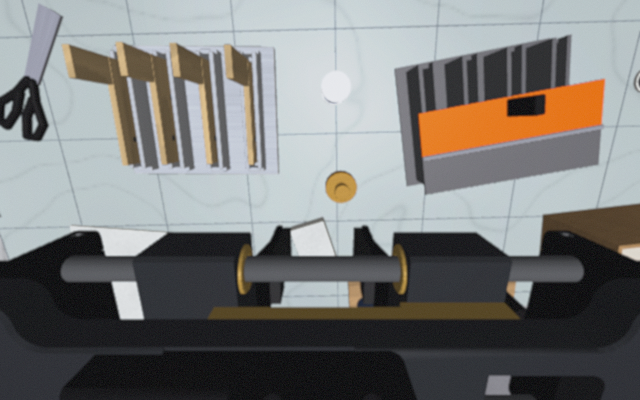

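View pics/s41.png

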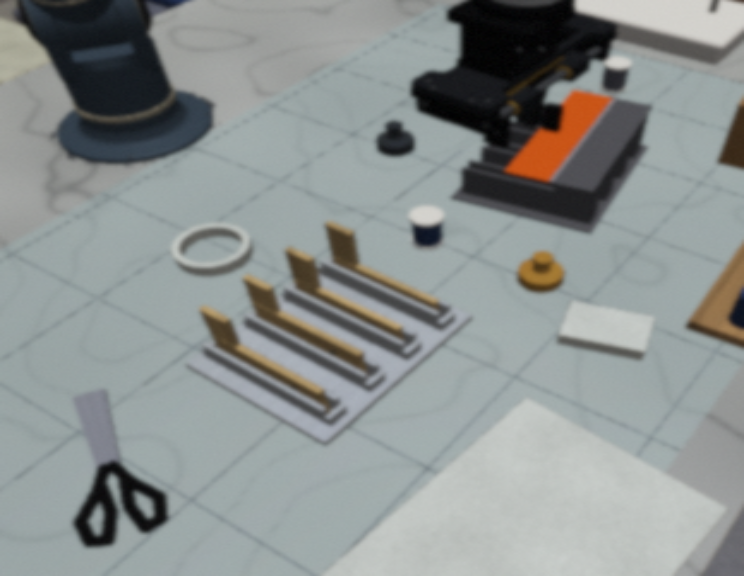

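All four templates are upright and fully down in the rack, the flap is shut, the bystanders are in place and the gripper is clear, so I'm handing the job in.

```bash
python3 -c "
from cell import bot; print(bot.job_done())"
```

```text
the job is handed in; nothing more can be done
None
```

I opened the flap, tilted all four templates (a, b, c and d) out tab end first and stood each one in its own rack slot. Then I shut the flap and handed the job in at about 55 s.

**Racking:** In my last wrist view every tab top read 131.6–132.1 mm against the nominal 130 mm. Body tops read 61.9, 67.8, 79.4 and 73.3 mm for slots 0 to 3, against 60, 66, 78 and 72 mm. The 1–2 mm excess matches the camera's height bias, seen on the table and rack too. All four are level, and their tabs are within about 1.5 mm of the slot centres.

**Flap:** The shut flap lies parallel to the hood, within 0.001 rad. It met its stop at about 12 N.

**Bystanders:** The spools and shears look where they were in the last pictures; I judged this by eye and did not measure it.

**Forces:** The highest wrist force I read was about 25 N, when a template touched the slot floor.

**Checks that disagreed:**
- While the first template was held, the scene camera's depth put its underside about 10 mm higher than the wrist camera and the arm did. I went by the wrist camera, and seating it confirmed that reading.
- The arm settled up to 5 mm to one side after some fast moves. I corrected this before each grasp and insertion.

I saw no knocked template and no grip slip.

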